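Book in sample cartons: scan both labels, tape-measure, send out

TASK

Book in every sample carton waiting in the yellow-taped queue bays, one after another in queue order, starting with the one nearest the measuring board. Hold each carton upright in front of the scanner window for about a second to show its white address label, then turn it about and show its orange-diamond label likewise; then stand it on the measuring board in its lane with one end against the stop, draw the sprung tape out by its black tab until the red pointer is level with the carton's near end, hold it still there for a good second, and let the tape back in all the way. Set each measured carton upright in the blue outgoing tray without dropping or throwing it, and leave the other things on the table where they are.

Things in the scene. Friction and masses are not known exactly. Their poses are not given: they have to be found in the camera images.
- carton_a: Sample mailing carton A of plain brown cardboard, first in the queue, in the bay nearest the measuring board (may be absent). Box 140 mm long (its x), 56 mm wide (its y), 70 mm high (z), 0.15 to 0.5 kg; stands upright. Origin: centre of the underside. White address label with a bar code on the middle of its +y long side, label with an orange diamond on the middle of its -y long side.
- carton_a_end_p (a point): Middle of the +x end face of carton A; axes as the carton.
- carton_a_end_n (a point): Middle of the -x end face of carton A; axes as the carton.
- carton_b: Sample mailing carton B of white board, second in the queue, middle bay (may be absent). Box 170 mm long (its x), 58 mm wide (its y), 74 mm high (z), 0.15 to 0.5 kg; stands upright. Origin: centre of the underside. White address label with a bar code on the middle of its +y long side, label with an orange diamond on the middle of its -y long side.
- carton_b_end_p (a point): Middle of the +x end face of carton B; axes as the carton.
- carton_b_end_n (a point): Middle of the -x end face of carton B; axes as the carton.
- carton_c: Sample mailing carton C of darker tan cardboard, third in the queue, bay farthest from the measuring board (may be absent). Box 112 mm long (its x), 52 mm wide (its y), 66 mm high (z), 0.15 to 0.5 kg; stands upright. Origin: centre of the underside. White address label with a bar code on the middle of its +y long side, label with an orange diamond on the middle of its -y long side.
- carton_c_end_p (a point): Middle of the +x end face of carton C; axes as the carton.
- carton_c_end_n (a point): Middle of the -x end face of carton C; axes as the carton.
- rack_small: White tube rack 92 x 118 mm, 90 mm high with blue-capped tubes; not part of the job, loose. Origin: centre of the underside.
- sanitiser: Clear hand-sanitiser pump bottle, 62 mm across, 152 mm high; not part of the job, loose. Origin: centre of the underside.
- phone: Mobile phone lying flat, 155 x 74 x 9 mm; not part of the job, loose. Origin: centre of the underside.
- tape_roll: Roll of packing tape lying flat, 100 mm across, 48 mm high; not part of the job, loose. Origin: centre of the underside.
- scanner: Fixed bar-code scanner on a round foot, head 78 mm wide, 182 mm high. Origin: on the table directly under its window. Its window looks along its own -x; +x runs back through the head.
- scanner_window (a point): Centre of the scanner's dark-red window, 140 mm above the table; axes as the scanner. It reads a label in half a second when the label is squarely in front (within about 15 degrees, centred within 25 mm) and 40 to 130 mm from the window, the carton upright.
- board: Fixed grey board 8 mm thick, reaching 250 mm from its stop along -x. Origin: at table height under the middle of the stop face (stop 85 mm wide, top at 53 mm). A carton stands on it lengthwise along x on the -x side, either end against the stop, centred on y = 0 (blue lines 64 mm apart; within 15 mm). The tape lies alongside at y = -85 mm, its yellow case (top at 80 mm) beside the stop.
- blade (a joint): Sprung tape blade: 0 = home, grows up to 0.18 m as it is drawn out along the board's -x. The red pointer stands 40 mm from the stop face at 0, so the length shown is 0.040 + this value. The spring pulls it home with 4 to 7 N; if let go it runs home by itself at about 0.2 m/s, damped (28 N s/m).
- pointer (a point): Tip of the red pointer on the blade's end, which slides past the carton's -y side 37 mm from the carton lane's middle, at 17 mm above the table; axes as the board.
- pull_tab (a point): Top centre of the black pull tab at the blade's end, an upright plate 12 mm thick (board x), 24 mm wide (board y), from 22 to 73 mm above the table; axes as the board. Draw the blade by it.
- tray: Fixed blue outgoing tray, 215 mm (its x) by 310 mm (its y), walls 32 mm high and 5 mm thick, floor 5 mm. Origin: centre of the underside. Holds three cartons side by side lengthwise along its x.
Mind the look-alikes: they are no part of the job. Leave any pink or turquoise look-alike of the carton_a alone. Leave any pink look-alike of the carton_c alone.

How it is judged:
On the way, in this order (a step that is already met when the one before it is completed fails the run):
1. carton A: white address label held up squarely to the scanner window for half a second (y of scanner_window in the frame of carton_a between 0.065 and 0.165 m and x of scanner_window in the frame of carton_a between -0.03 and 0.03 m and z of scanner_window in the frame of carton_a between 0.005 and 0.065 m and angle between the y axis of carton_a and the x axis of scanner, either way round below 0.26 rad and angle between carton_a's own z axis and vertical below 0.26 rad), for 0.5 s.
2. carton A: orange-diamond label held up squarely to the scanner window for half a second (y of scanner_window in the frame of carton_a between -0.165 and -0.065 m and x of scanner_window in the frame of carton_a between -0.03 and 0.03 m and z of scanner_window in the frame of carton_a between 0.005 and 0.065 m and angle between the y axis of carton_a and the x axis of scanner, either way round below 0.26 rad and angle between carton_a's own z axis and vertical below 0.26 rad), for 0.5 s.
3. carton A stands on the board, end against the stop, and the pointer is held level with its near end for one second (((x of carton_a_end_p in the frame of board between -0.006 and 0.006 m and x of carton_a_end_n in the frame of pointer between -0.005 and 0.005 m) or (x of carton_a_end_n in the frame of board between -0.006 and 0.006 m and x of carton_a_end_p in the frame of pointer between -0.005 and 0.005 m)) and angle between the x axis of carton_a and the x axis of board, either way round below 0.09 rad and y of carton_a in the frame of board between -0.02 and 0.02 m and z of carton_a in the frame of board between 0.004 and 0.014 m and angle between carton_a's own z axis and vertical below 0.05 rad), for 1 s.
4. carton B: white address label held up squarely to the scanner window for half a second (y of scanner_window in the frame of carton_b between 0.065 and 0.165 m and x of scanner_window in the frame of carton_b between -0.03 and 0.03 m and z of scanner_window in the frame of carton_b between 0.007 and 0.067 m and angle between the y axis of carton_b and the x axis of scanner, either way round below 0.26 rad and angle between carton_b's own z axis and vertical below 0.26 rad), for 0.5 s.
5. carton B: orange-diamond label held up squarely to the scanner window for half a second (y of scanner_window in the frame of carton_b between -0.165 and -0.065 m and x of scanner_window in the frame of carton_b between -0.03 and 0.03 m and z of scanner_window in the frame of carton_b between 0.007 and 0.067 m and angle between the y axis of carton_b and the x axis of scanner, either way round below 0.26 rad and angle between carton_b's own z axis and vertical below 0.26 rad), for 0.5 s.
6. carton B stands on the board, end against the stop, and the pointer is held level with its near end for one second (((x of carton_b_end_p in the frame of board between -0.006 and 0.006 m and x of carton_b_end_n in the frame of pointer between -0.005 and 0.005 m) or (x of carton_b_end_n in the frame of board between -0.006 and 0.006 m and x of carton_b_end_p in the frame of pointer between -0.005 and 0.005 m)) and angle between the x axis of carton_b and the x axis of board, either way round below 0.09 rad and y of carton_b in the frame of board between -0.02 and 0.02 m and z of carton_b in the frame of board between 0.004 and 0.014 m and angle between carton_b's own z axis and vertical below 0.05 rad), for 1 s.
7. carton C: white address label held up squarely to the scanner window for half a second (y of scanner_window in the frame of carton_c between 0.065 and 0.165 m and x of scanner_window in the frame of carton_c between -0.03 and 0.03 m and z of scanner_window in the frame of carton_c between 0.003 and 0.063 m and angle between the y axis of carton_c and the x axis of scanner, either way round below 0.26 rad and angle between carton_c's own z axis and vertical below 0.26 rad), for 0.5 s.
8. carton C: orange-diamond label held up squarely to the scanner window for half a second (y of scanner_window in the frame of carton_c between -0.165 and -0.065 m and x of scanner_window in the frame of carton_c between -0.03 and 0.03 m and z of scanner_window in the frame of carton_c between 0.003 and 0.063 m and angle between the y axis of carton_c and the x axis of scanner, either way round below 0.26 rad and angle between carton_c's own z axis and vertical below 0.26 rad), for 0.5 s.
9. carton C stands on the board, end against the stop, and the pointer is held level with its near end for one second (((x of carton_c_end_p in the frame of board between -0.006 and 0.006 m and x of carton_c_end_n in the frame of pointer between -0.005 and 0.005 m) or (x of carton_c_end_n in the frame of board between -0.006 and 0.006 m and x of carton_c_end_p in the frame of pointer between -0.005 and 0.005 m)) and angle between the x axis of carton_c and the x axis of board, either way round below 0.09 rad and y of carton_c in the frame of board between -0.02 and 0.02 m and z of carton_c in the frame of board between 0.004 and 0.014 m and angle between carton_c's own z axis and vertical below 0.05 rad), for 1 s.
At the end, for the whole second after the job is handed in: Every carton present stands upright (within about 4 degrees), released and at rest on the floor of the blue tray, and the tape blade is home (within 10 mm) (x of carton_a in the frame of tray between -0.1 and 0.1 m and y of carton_a in the frame of tray between -0.15 and 0.15 m and z of carton_a in the frame of tray between 0.001 and 0.012 m and angle between each of carton_a, carton_b, carton_c's own z axis and vertical below 0.08 rad and linear speed of each of carton_a, carton_b, carton_c below 0.02 m/s and x of carton_b in the frame of tray between -0.1 and 0.1 m and y of carton_b in the frame of tray between -0.15 and 0.15 m and z of carton_b in the frame of tray between 0.001 and 0.012 m and x of carton_c in the frame of tray between -0.1 and 0.1 m and y of carton_c in the frame of tray between -0.15 and 0.15 m and z of carton_c in the frame of tray between 0.001 and 0.012 m and value of joint blade below 0.01 m); the robot touches nothing.
It fails at once if a carton is dropped or thrown (moves free of the hand faster than 1.2 m/s) ((linear speed of carton_a above 1.2 m/s and contact force between the fingers and carton_a below 0.05 N) or (linear speed of carton_b above 1.2 m/s and contact force between the fingers and carton_b below 0.05 N) or (linear speed of carton_c above 1.2 m/s and contact force between the fingers and carton_c below 0.05 N)).
It fails at once if a thing that is not part of the job is shifted more than 40 mm (distance of any of rack_small, sanitiser, phone, tape_roll from where it was at the start of the episode above 0.04 m).
Of carton_a, carton_b, carton_c only 2 to 3 are there at a start; the rules pass over those that are not, and their reading is None.
At some moment in a run one of carton_a, carton_b, carton_c may be knocked a few centimetres aside while the robot is not near it.
It also fails if it takes over 210 s, if anything falls off the work surface, if the arm or the gripper's body presses on something with over 40 N, if the wrist force passes 120 N, or if a joint passes its speed limit or range.

ROBOT

A 6-joint arm with a two-finger parallel gripper is mounted at the origin on the work surface. World frame = base frame: x ahead of the robot, y to its left, z up, the work surface at z = 0. Lengths are in m, angles in rad, forces in N, time in s.
With the tool pointing down it reaches from about 0.3 to 0.875 m from the base axis. Payload 6.4 kg.
Tool frame: the origin (TCP) lies at the very end of the fingers, on their centre line; the grasp point (between the pads) lies 19 mm behind it; z points along the fingers, x is the direction in which the jaws open and shut, and the axes are right-handed (so a half turn about z gives the same grasp; the last joint's range is limited). The gripper opens to 88 mm and grips with 3 to 60 N. Pads are 18 mm wide; open, the fingers measure 123 mm over their backs; the gripper's body (75 mm by 187 mm) begins 45 mm behind the grasp point.
Start: joints at [-1.399, 0.181, 1.607, -0, 1.354, -0.206], TCP at [0.212, -0.534, 0.239] pointing down, gripper open.
Joint ranges: [-2.99, 2.99], [-0.89, 2.07], [0.3, 2.58], [-1.14, 4.28], [0, 2.63], [-3.12, 3.12]. Speed limits (rad/s): [2.57, 2.57, 3.01, 3.14, 3.14, 3.14].

INTERFACE

Orientations are given as a unit quaternion [w, x, y, z].
In Python, from bench import monitor, eyes, robot gives the robot as it stands. The module is installed in compiled form; this text tells all that it offers.
- The arm moves only by the tool send_rows, never from a script. Its argument "increments" is a list of rows, each a list of 3 entries, a list of its own where there are three numbers: the opening, from -1 (shut) to 1 (fully open), then the shift along the tool's x, y, z scaled (see below), then the turn, a rotation vector about the tool's x, y, z scaled (see below). In form: [[gripper, [x, y, z], [ax, ay, az]], ...]. A call has 1 to 5 rows; each row shifts and turns the commanded pose from where the row before left it, along the tool's axes as they then stand; what a row does not reach is not made up. The controller multiplies each number of a shift by 0.025 m and each number of a turn by 0.08 rad. A row lasts 1/10 s, in which the tool goes at most 50 mm and 8.59 degrees, less where a joint would pass 70% of its speed; a pose out of reach is approached as far as the arm can. A call with a number of a shift or a turn outside -1 to 1 is refused whole. A call with a gripper value outside its range is refused whole. The fingers move at their own pace and stop on an object; "grip_force" is the grip in N (left out, the last holds). Time passes only in rows, so rows that do not move let the fingers close. It gives the time, the measured TCP pose, the force and the opening at its end, in the units of the state.
- monitor.observe(): the state, without advancing time (a new reading comes with each control period).
- eyes.capture(name): name is "scene" or "top" or "wrist"; returns the picture (400x640x3 uint8, blue, green, red); there is no depth.
- eyes.camera_params(name): a dict with "intrinsics" (3x3 intrinsics, pixels), "dist" ([k1, k2, p1, p2, k3] as OpenCV has them; the pictures are not rectified), "rvec" (rotation vector, rad) and "tvec" (3), from world to camera coordinates, as OpenCV has them. Camera axes: x right, y down, z forward; pixel columns grow to the right and rows downward; lengths in m; the calibration is good to about 2 mm. A picture is of the moment at which its call begins: read the wrist's pose just before it. camera_params takes no time and is no camera call; for the wrist camera it gives the pose at the moment of the call.
- robot.job_done(): hands the job in, once; it reports no verdict.
The state is a dict: "clock": time; "q": joint angles; "joint_vel": joint speeds; "joint_torque": joint torques, N m; "tool_pos": TCP position; "orientation": TCP orientation; "contact_force": force on the tool from outside, world axes, zero at the start; "wrist_torque": the same for the moment, N m; "opening": opening from 0.0 (shut) to 1.0 (fully open).
Only numpy, scipy, OpenCV 4.12 (cv2) and the standard library are available. Lean on these libraries where they do the work, as an engineer would, in place of code of your own. Each camera call takes 0.05 s, during which the arm holds its last target.

## Working session

There is one attempt and no reset: what is moved stays moved. The work goes in short steps, Python scripts to look and compute and a tool call to move; the robot and the scene stay as the last step left them, time stands still between calls to the robot, and variables do not carry over. Pictures are saved under pics/ and viewed, and the job is handed in when it is done.

Besides the shell and the picture viewer there is one more tool, called after "Call:" as a command line: name --argument value ..., lists and objects as JSON in quotes. send_rows: Moves the arm, as the interface text tells. Its arguments: {"type":"object","properties":{"increments":{"type":"array","items":{"type":"array"}},"grip_force":{"type":"number"}},"required":["increments"]}

```bash
mkdir -p pics; ls; python3 - <<'E'
from bench import monitor, eyes, robot
import cv2
s=monitor.observe()
for k,v in s.items(): print(k,v)
for n in ("scene","top","wrist"):
    im=eyes.capture(n); cv2.imwrite(f"pics/0_{n}.png",im); print(n,eyes.camera_params(n))
E
```

```text
pics
clock 0.0
q [-1.39928437e+00  1.81498572e-01  1.60798737e+00 -1.11423380e-05
  1.35376433e+00 -2.06290865e-01]
joint_vel [ 0.00039585 -0.00117355 -0.00020263 -0.00022746 -0.00044254 -0.00105835]
joint_torque [-3.33330745e-04 -4.33867764e+01 -3.41846502e+01  7.02947122e-02
  3.87466606e-02 -1.46681600e-04]
tool_pos [ 0.21203341 -0.53392265  0.23784397]
orientation [-5.92378869e-04  8.27309020e-01 -5.61746471e-01 -5.79688940e-04]
contact_force [-0.69897134 -0.46709349 -0.06521067]
wrist_torque [0.03889396 0.02872295 0.00602349]
opening 1.0015662818344953
scene {'intrinsics': array([[360.99235678,   0.        , 318.92252577],
       [  0.        , 360.99235678, 200.98299372],
       [  0.        ,   0.        ,   1.        ]]), 'dist': array([-0.04043996,  0.        ,  0.        ,  0.        ,  0.        ]), 'rvec': array([ 1.17412353,  2.47391107, -0.83164187]), 'tvec': array([ 0.30225619, -0.30797456,  1.56731119])}
top {'intrinsics': array([[438.53332183,   0.        , 322.92254707],
       [  0.        , 438.53332183, 200.79534426],
       [  0.        ,   0.        ,   1.        ]]), 'dist': array([-0.01854069,  0.        ,  0.        ,  0.        ,  0.        ]), 'rvec': array([ 2.19205674, -2.16054807,  0.06135679]), 'tvec': array([0.05716136, 0.5553661 , 1.15739129])}
wrist {'intrinsics': array([[357.13440558,   0.        , 326.83131948],
       [  0.        , 357.13440558, 199.51369023],
       [  0.        ,   0.        ,   1.        ]]), 'dist': array([-0.05404131,  0.        ,  0.        ,  0.        ,  0.        ]), 'rvec': array([-2.41206664,  1.63402968,  0.22133668]), 'tvec': array([-0.57380636, -0.03771103,  0.38881795])}
```

View pics/0_scene.png

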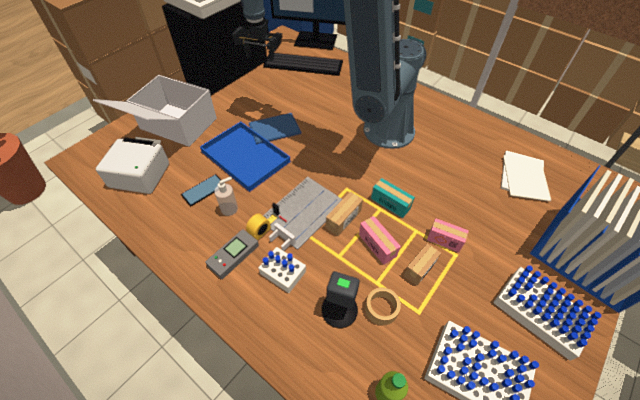

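View pics/0_top.png

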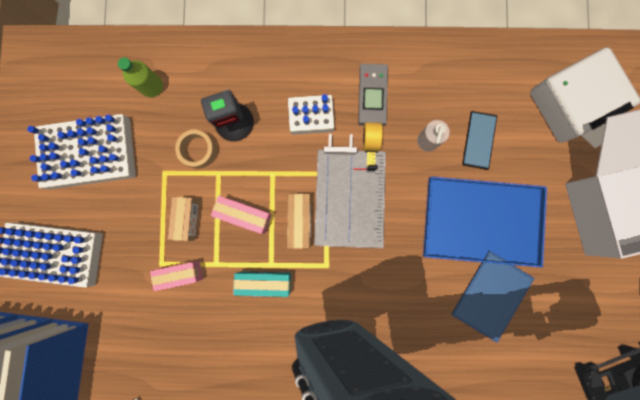

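View pics/0_wrist.png

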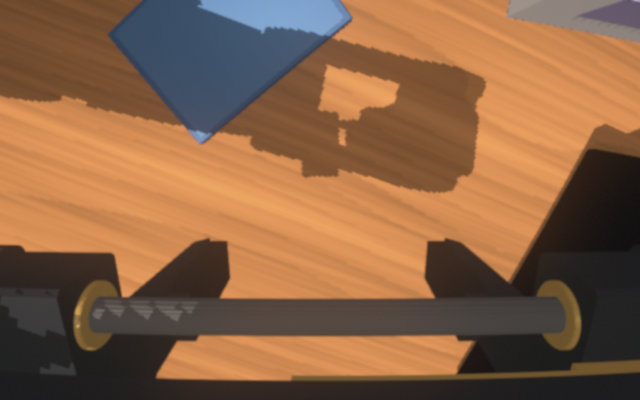

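```bash
cat > h.py <<'E'
import numpy as np, cv2
from scipy.spatial.transform import Rotation as R
from bench import monitor, eyes, robot
def cam(n):
    p=eyes.camera_params(n); return p["intrinsics"],p["dist"],cv2.Rodrigues(p["rvec"])[0],p["tvec"],p["rvec"]
def p2w(n,uv,z,c=None):
    K,d,Rm,t,_=c or cam(n)
    uv=np.array(uv,float).reshape(-1,1,2)
    q=cv2.undistortPoints(uv,K,d).reshape(-1,2)
    rays=np.c_[q,np.ones(len(q))]@Rm; o=-Rm.T@t
    s=(z-o[2])/rays[:,2]
    return o+rays*s[:,None]
def w2p(n,P,c=None):
    K,d,Rm,t,rv=c or cam(n)
    return cv2.projectPoints(np.array(P,float).reshape(-1,1,3),rv,t,K,d)[0].reshape(-1,2)
def crop(im,name,x0,y0,x1,y1,f,grid=None):
    c=cv2.resize(im[y0:y1,x0:x1],None,fx=f,fy=f,interpolation=cv2.INTER_CUBIC)
    if grid:
        for x in range((x0//grid+1)*grid,x1,grid):
            cv2.putText(c,str(x),(int((x-x0)*f)-10,10),0,.35,(255,0,255),1); cv2.line(c,(int((x-x0)*f),12),(int((x-x0)*f),20),(255,0,255),1)
        for y in range((y0//grid+1)*grid,y1,grid):
            cv2.putText(c,str(y),(0,int((y-y0)*f)+4),0,.35,(255,0,255),1); cv2.line(c,(24,int((y-y0)*f)),(32,int((y-y0)*f)),(255,0,255),1)
    cv2.imwrite(f"pics/{name}.png",c)
def st():
    s=monitor.observe(); w,x,y,z=s["orientation"]
    Rm=R.from_quat([x,y,z,w]).as_matrix()
    print("t",round(s["clock"],2),"tcp",s["tool_pos"].round(4) if hasattr(s["tool_pos"],"round") else s["tool_pos"],"xaxis yaw",np.degrees(np.arctan2(Rm[1,0],Rm[0,0])).round(2),"F",np.round(s["contact_force"],1),"op",round(s["opening"],3),"q",np.round(s["q"],2))
    print(Rm.round(3).tolist())
    return np.array(s["tool_pos"]),Rm
E
python3 - <<'E'
from h import *
im=cv2.imread("pics/0_top.png")
crop(im,"c1",150,160,340,300,4,20)
crop(im,"c2",310,50,400,260,2.8,20)
crop(im,"c3",190,80,270,160,6,10)
crop(im,"c4",400,90,560,350,2.2,20)
im=cv2.imread("pics/0_scene.png")
crop(im,"c5",240,170,470,330,3.4,20)
E
```

```text
(no output)
```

View pics/c1.png

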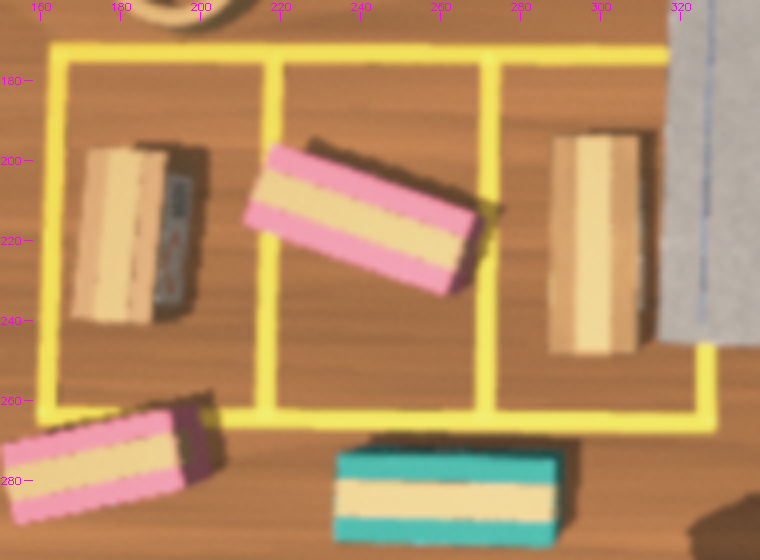

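View pics/c2.png

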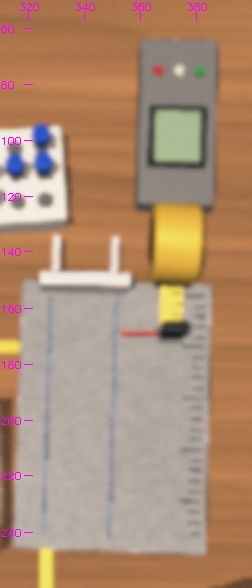

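View pics/c3.png

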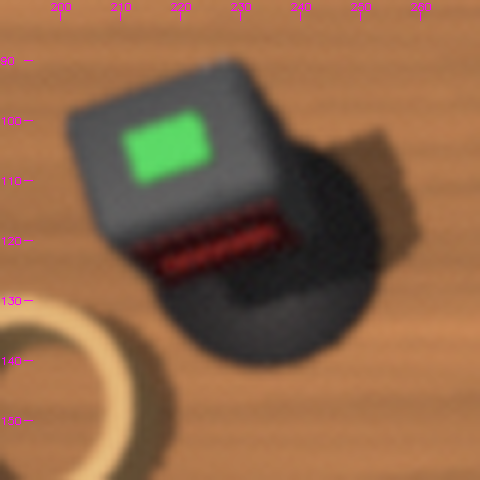

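View pics/c4.png

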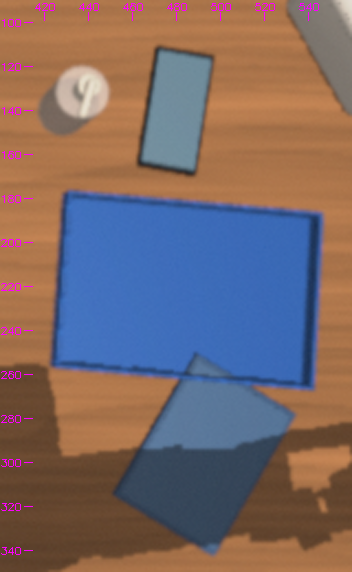

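View pics/c5.png

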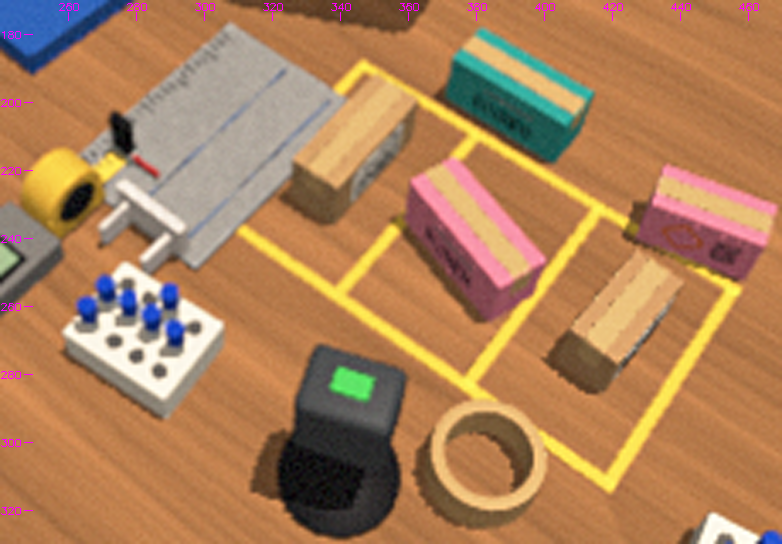

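```bash
python3 - <<'E'
from h import *
np.set_printoptions(precision=4,suppress=True)
c=cam("top")
print("cam o",-c[2].T@c[3])
def q(n,uv,z):
    p=p2w("top",uv,z,c); print(n,z); print(p[:,:2].tolist() if 0 else p[:,:2]); return p
p=q("A",[(287.5,194),(309.5,194),(309.5,248),(287,248)],.07); print(p.mean(0),np.linalg.norm(p[0]-p[3]),np.linalg.norm(p[0]-p[1]), np.linalg.norm(p[1]-p[2]))
p=q("C",[(172.5,197.5),(192,198),(188,240),(168,239.5)],.066); print(p.mean(0),np.linalg.norm(p[0]-p[3]),np.linalg.norm(p[0]-p[1]), np.linalg.norm(p[1]-p[2]))
q("scanner head top quad 0.182",[(202,98),(229.5,90),(237,111),(208,120)],.182)
q("window ends .14",[(216.5,126.5),(237.5,118)],.14)
q("window top? ",[(213,121),(237,113)],.165)
q("stop top front edge",[(324,152),(357,152.5)],.053)
q("board corners .008",[(318,150),(385,152),(384,247.5),(315,245.5)],.008)
q("blue lines",[(327.7,156),(325.5,240),(351.5,158),(349,242)],.008)
q("tab top",[(368,165),(378,164.5),(377.5,170),(368,171)],.073)
q("pointer",[(353.5,169),(367,169)],.017)
q("tray rim",[(429,178),(546,187),(542,266.5),(423.5,256.5)],.032)
q("phone",[(471,111),(496,116),(488,168.5),(463,164)],.009)
q("sanit",[(437,132)],.12)
q("rackblk",[(289,97),(332,95),(334,129),(290,132)],.07)
q("roll",[(194,148)],.048)
q("pinkmid",[(218,196),(269,213),(262,234),(211,216)],.07)
E
```

```text
cam o [0.4689 0.0452 1.1956]
A 0.07
[[0.5672 0.156 ]
 [0.568  0.0992]
 [0.4295 0.0968]
 [0.4286 0.1544]]
[0.4983 0.1266 0.07  ] 0.13864816808718375 0.056806972860456564 0.13852122209517853
C 0.066
[[0.5543 0.4563]
 [0.5537 0.4051]
 [0.4448 0.4115]
 [0.4452 0.4637]]
[0.4995 0.4342 0.066 ] 0.10937718591414648 0.05126556461585756 0.10914368521701333
scanner head top quad 0.182 0.182
[[0.7835 0.3533]
 [0.8034 0.2883]
 [0.7527 0.2688]
 [0.7304 0.337 ]]
window ends .14 0.14
[[0.7252 0.3275]
 [0.747  0.2763]]
window top?  0.165
[[0.7325 0.3297]
 [0.7526 0.2724]]
stop top front edge 0.053
[[ 0.6811  0.0637]
 [ 0.6808 -0.0231]]
board corners .008 0.008
[[ 0.6948  0.081 ]
 [ 0.6915 -0.1023]
 [ 0.4317 -0.1008]
 [ 0.4342  0.085 ]]
blue lines 0.008
[[ 0.6785  0.0542]
 [ 0.4495  0.0569]
 [ 0.6737 -0.0109]
 [ 0.445  -0.0065]]
tab top 0.073
[[ 0.6448 -0.0506]
 [ 0.6465 -0.0763]
 [ 0.6322 -0.0751]
 [ 0.6292 -0.0507]]
pointer 0.017
[[ 0.6422 -0.0162]
 [ 0.6427 -0.0527]]
tray rim 0.032
[[ 0.6185 -0.2166]
 [ 0.5987 -0.5274]
 [ 0.3888 -0.5126]
 [ 0.4105 -0.2017]]
phone 0.009
[[ 0.8083 -0.3377]
 [ 0.7953 -0.4061]
 [ 0.6496 -0.3821]
 [ 0.661  -0.3143]]
sanit 0.12
[[ 0.7224 -0.2171]]
rackblk 0.07
[[0.8229 0.1575]
 [0.8293 0.0447]
 [0.7388 0.0383]
 [0.7296 0.1529]]
roll 0.048
[[0.6888 0.4105]]
pinkmid 0.07
[[0.5596 0.3361]
 [0.5175 0.2027]
 [0.4633 0.2194]
 [0.5075 0.3526]]
```

```bash
python3 - <<'E'
from h import *
im=cv2.imread("pics/0_scene.png")
a=cv2.resize(im[185:240,320:370],None,fx=8,fy=8,interpolation=cv2.INTER_CUBIC)
b=cv2.resize(im[235:290,395:445],None,fx=8,fy=8,interpolation=cv2.INTER_CUBIC)
cv2.imwrite("pics/d1.png",np.hstack([a,b]))
im=cv2.imread("pics/0_top.png")
a=cv2.resize(im[190:255,280:330],None,fx=8,fy=8,interpolation=cv2.INTER_CUBIC)
b=cv2.resize(im[190:255,160:210],None,fx=8,fy=8,interpolation=cv2.INTER_CUBIC)
cv2.imwrite("pics/d2.png",np.hstack([a,b]))
E
```

```text
(no output)
```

View pics/d1.png

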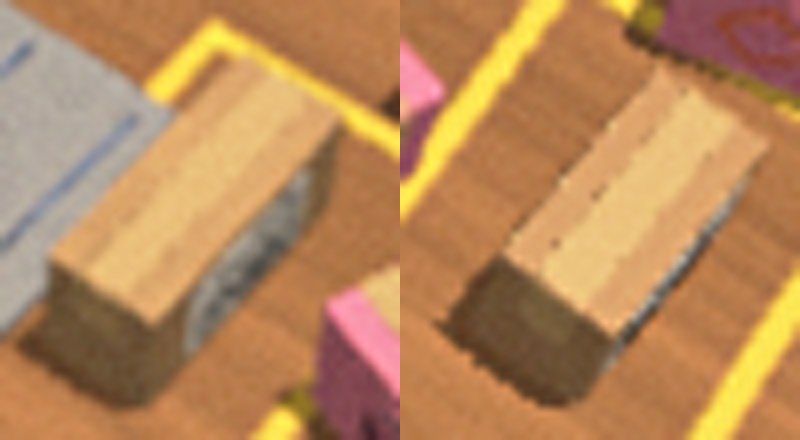

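View pics/d2.png

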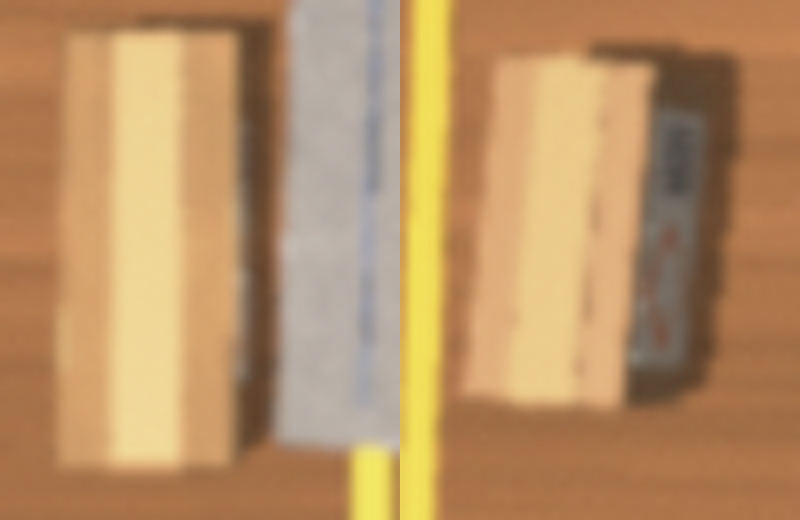

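```bash
cat > plan.py <<'E'
from h import *
import sys
# usage: plan.py x y z yawdeg grip [turn dir handled as given: yaw delta printed, use continuous] 
def plan(P,Rm,tgt,yaw,g,n=None):
    y0=np.degrees(np.arctan2(Rm[1,0],Rm[0,0])); d=(yaw-y0+180)%360-180
    if len(sys.argv)>6: d=float(sys.argv[6])
    dp=np.array(tgt)-P
    # level error
    n=n or int(max(np.ceil(abs(d)/4.55),np.ceil(np.abs(dp).max()/.0245),np.ceil(np.linalg.norm(dp)/.03),1))
    yaw=y0; p=P.copy(); rows=[]
    for i in range(n):
        a=np.radians(yaw); X=np.array([np.cos(a),np.sin(a),0]);Y=np.array([np.sin(a),-np.cos(a),0]);Z=np.array([0,0,-1.])
        want=P+dp*(i+1)/n-p
        s=np.round(np.array([want@X,want@Y,want@Z])/.025,2); s=np.clip(s,-1,1)
        t=np.round(-np.radians(y0+d*(i+1)/n-yaw)/.08,2)
        p=p+.025*(s[0]*X+s[1]*Y+s[2]*Z); yaw-=np.degrees(t*.08)
        rows.append([g,s.tolist(),[0,0,float(t)]])
    print("rows",n,"dyaw",round(d,1),"end",p.round(4),round(yaw,2))
    for i in range(0,n,5):
        print("["+",".join(f"[{r[0]},[{r[1][0]+0:g},{r[1][1]+0:g},{r[1][2]+0:g}],[0,0,{r[2][2]+0:g}]]" for r in rows[i:i+5])+"]")
if __name__=="__main__":
    P,Rm=st(); v=[float(x) for x in sys.argv[1:6]]
    plan(P,Rm,v[:3],v[3],v[4])
E
python3 plan.py .498 .127 .2 90 1
```

```text
t 0.15 tcp [ 0.212 -0.534  0.238] xaxis yaw -68.35 F [-0.2  0.6 -0.3] op 0.997 q [-1.4   0.18  1.61 -0.    1.35 -0.21]
[[0.369, -0.929, -0.0], [-0.929, -0.369, 0.001], [-0.001, -0.0, -1.0]]
rows 35 dyaw 158.4 end [0.4979 0.127  0.2   ] 90.01
[[1.0,[-0.58,-0.58,0.04],[0,0,-0.99]],[1.0,[-0.54,-0.63,0.05],[0,0,-0.98]],[1.0,[-0.48,-0.67,0.04],[0,0,-0.99]],[1.0,[-0.43,-0.7,0.04],[0,0,-0.99]],[1.0,[-0.37,-0.73,0.05],[0,0,-0.99]]]
[[1.0,[-0.31,-0.76,0.04],[0,0,-0.98]],[1.0,[-0.25,-0.79,0.04],[0,0,-0.99]],[1.0,[-0.19,-0.8,0.05],[0,0,-0.99]],[1.0,[-0.13,-0.81,0.04],[0,0,-0.98]],[1.0,[-0.06,-0.82,0.04],[0,0,-0.99]]]
[[1.0,[0.01,-0.83,0.05],[0,0,-0.99]],[1.0,[0.06,-0.82,0.04],[0,0,-0.98]],[1.0,[0.14,-0.81,0.04],[0,0,-0.99]],[1.0,[0.19,-0.8,0.05],[0,0,-0.99]],[1.0,[0.26,-0.78,0.04],[0,0,-0.99]]]
[[1.0,[0.32,-0.76,0.05],[0,0,-0.98]],[1.0,[0.38,-0.73,0.04],[0,0,-0.99]],[1.0,[0.44,-0.7,0.04],[0,0,-0.99]],[1.0,[0.49,-0.66,0.05],[0,0,-0.98]],[1.0,[0.54,-0.62,0.04],[0,0,-0.99]]]
[[1.0,[0.58,-0.58,0.04],[0,0,-0.99]],[1.0,[0.63,-0.52,0.05],[0,0,-0.99]],[1.0,[0.68,-0.48,0.04],[0,0,-0.98]],[1.0,[0.7,-0.42,0.04],[0,0,-0.99]],[1.0,[0.74,-0.37,0.05],[0,0,-0.99]]]
[[1.0,[0.76,-0.31,0.04],[0,0,-0.98]],[1.0,[0.79,-0.24,0.04],[0,0,-0.99]],[1.0,[0.8,-0.18,0.05],[0,0,-0.99]],[1.0,[0.82,-0.12,0.04],[0,0,-0.99]],[1.0,[0.82,-0.06,0.04],[0,0,-0.98]]]
[[1.0,[0.82,0.02,0.05],[0,0,-0.99]],[1.0,[0.82,0.07,0.04],[0,0,-0.99]],[1.0,[0.81,0.14,0.04],[0,0,-0.98]],[1.0,[0.8,0.21,0.05],[0,0,-0.99]],[1.0,[0.78,0.26,0.04],[0,0,-0.99]]]
```

Call:
send_rows --increments '[[1,[-0.6,-0.6,0],[0,0,-1]],[1,[-0.5,-0.6,0],[0,0,-1]],[1,[-0.5,-0.7,0],[0,0,-1]],[1,[-0.4,-0.7,0],[0,0,-1]],[1,[-0.4,-0.7,0],[0,0,-1]]]' --grip_force 30

```text
clock: 0.65
tool_pos: [0.2528, -0.4393, 0.2384]
orientation: [-0.0, 0.923, -0.385, -0.0]
contact_force: [0.6, 0.9, -0.2]
opening: 0.998
```

Call:
send_rows --increments '[[1,[-0.3,-0.8,0],[0,0,-1]],[1,[-0.2,-0.8,0],[0,0,-1]],[1,[-0.2,-0.8,0],[0,0,-1]],[1,[-0.1,-0.8,0],[0,0,-1]],[1,[-0.1,-0.8,0],[0,0,-1]]]'

```text
clock: 1.15
tool_pos: [0.2941, -0.3451, 0.2385]
orientation: [-0.0, 0.981, -0.194, -0.0]
contact_force: [-0.1, -0.1, 0.4]
opening: 1.0
```

Call:
send_rows --increments '[[1,[0,-0.8,0],[0,0,-1]],[1,[0.1,-0.8,0],[0,0,-1]],[1,[0.1,-0.8,0],[0,0,-1]],[1,[0.2,-0.8,0],[0,0,-1]],[1,[0.3,-0.8,0],[0,0,-1]]]'

```text
clock: 1.65
tool_pos: [0.3341, -0.2512, 0.2385]
orientation: [-0.0, 1.0, 0.005, -0.0]
contact_force: [0.3, -1.0, 0.3]
opening: 1.001
```

Call:
send_rows --increments '[[1,[0.3,-0.8,0],[0,0,-1]],[1,[0.4,-0.7,0],[0,0,-1]],[1,[0.4,-0.7,0],[0,0,-1]],[1,[0.5,-0.7,0],[0,0,-1]],[1,[0.5,-0.6,0],[0,0,-1]]]'

```text
clock: 2.15
tool_pos: [0.3718, -0.1555, 0.2386]
orientation: [-0.0, 0.979, 0.204, -0.0]
contact_force: [0.3, -0.1, -0.8]
opening: 1.001
```

Call:
send_rows --increments '[[1,[0.6,-0.6,0],[0,0,-1]],[1,[0.6,-0.5,0],[0,0,-1]],[1,[0.7,-0.5,0],[0,0,-1]],[1,[0.7,-0.4,0],[0,0,-1]],[1,[0.7,-0.4,0],[0,0,-1]]]'

```text
clock: 2.65
tool_pos: [0.4095, -0.0603, 0.2386]
orientation: [-0.0, 0.919, 0.394, -0.0]
contact_force: [0.2, -0.5, -0.3]
opening: 1.0
```

```bash
python3 - <<'E'
from h import *
st()
im=eyes.capture("wrist");cv2.imwrite("pics/w1.png",im)
im=eyes.capture("top");cv2.imwrite("pics/t1.png",im)
E
python3 plan.py .498 .127 .14 90 .8
```

```text
t 2.65 tcp [ 0.4095 -0.0603  0.2386] xaxis yaw 46.43 F [ 0.2 -0.5 -0.3] op 1.0 q [-0.43 -0.2   1.99  0.    1.36 -1.25]
[[0.689, 0.725, -0.0], [0.725, -0.689, 0.0], [-0.0, -0.0, -1.0]]
t 2.75 tcp [ 0.4094 -0.0595  0.2385] xaxis yaw 46.46 F [-0.4 -0.7  0.5] op 1.0 q [-0.43 -0.2   1.99  0.    1.36 -1.24]
[[0.689, 0.725, -0.0], [0.725, -0.689, 0.001], [0.0, -0.001, -1.0]]
rows 10 dyaw 43.5 end [0.4979 0.1269 0.14  ] 90.0
[[0.8,[0.78,-0.26,0.39],[0,0,-0.95]],[0.8,[0.81,-0.19,0.4],[0,0,-0.95]],[0.8,[0.81,-0.14,0.39],[0,0,-0.95]],[0.8,[0.82,-0.07,0.4],[0,0,-0.95]],[0.8,[0.83,-0.01,0.39],[0,0,-0.95]]]
[[0.8,[0.83,0.05,0.39],[0,0,-0.95]],[0.8,[0.81,0.11,0.4],[0,0,-0.95]],[0.8,[0.81,0.18,0.39],[0,0,-0.95]],[0.8,[0.79,0.24,0.4],[0,0,-0.95]],[0.8,[0.77,0.29,0.39],[0,0,-0.95]]]
```

View pics/w1.png

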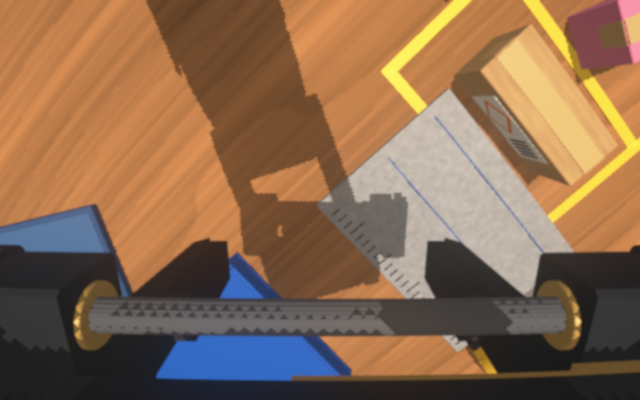

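View pics/t1.png

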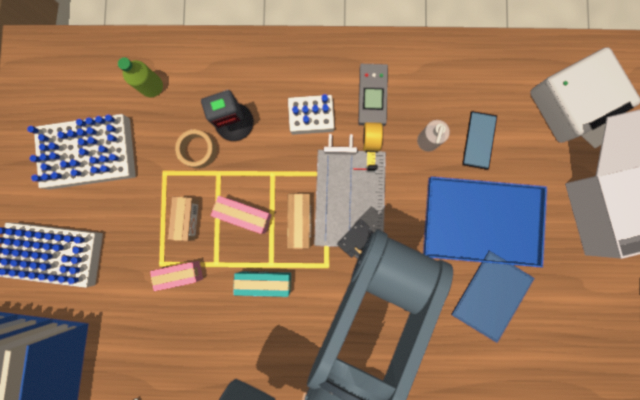

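Call:
send_rows --increments '[[0.8,[0.8,-0.3,0.4],[0,0,-1]],[0.8,[0.8,-0.2,0.4],[0,0,-1]],[0.8,[0.8,-0.1,0.4],[0,0,-1]],[0.8,[0.8,-0.1,0.4],[0,0,-1]],[0.8,[0.8,0,0.4],[0,0,-1]]]'

```text
clock: 3.25
tool_pos: [0.4523, 0.0316, 0.1882]
orientation: [0.0, 0.823, 0.568, -0.0]
contact_force: [0.3, -0.4, 0.3]
opening: 0.902
```

Call:
send_rows --increments '[[0.8,[0.8,0,0.4],[0,0,-1]],[0.8,[0.8,0.1,0.4],[0,0,-1]],[0.8,[0.8,0.2,0.4],[0,0,-1]],[0.8,[0.8,0.2,0.4],[0,0,-0.7]],[0.8,[0.8,0.3,0.4],[0,0,-0.6]]]'

```text
clock: 3.75
tool_pos: [0.4928, 0.1259, 0.1381]
orientation: [0.0, 0.714, 0.7, -0.0]
contact_force: [-0.0, 0.3, -0.6]
opening: 0.895
```

```bash
python3 - <<'E'
from h import *
im=eyes.capture("wrist");cv2.imwrite("pics/w2.png",im)
E
python3 plan.py .498 .1265 .028 91 .8
```

```text
t 3.8 tcp [0.4928 0.1279 0.1368] xaxis yaw 89.03 F [-1.9 -0.2  0. ] op 0.899 q [ 0.02  0.16  1.86  0.    1.13 -1.53]
[[0.017, 1.0, -0.001], [1.0, -0.017, 0.001], [0.001, -0.001, -1.0]]
rows 5 dyaw 2.0 end [0.4981 0.1264 0.028 ] 91.0
[[0.8,[-0.01,0.04,0.87],[0,0,-0.09]],[0.8,[-0.01,0.04,0.87],[0,0,-0.08]],[0.8,[-0.01,0.04,0.87],[0,0,-0.09]],[0.8,[-0.01,0.05,0.87],[0,0,-0.08]],[0.8,[-0.02,0.04,0.87],[0,0,-0.09]]]
```

View pics/w2.png

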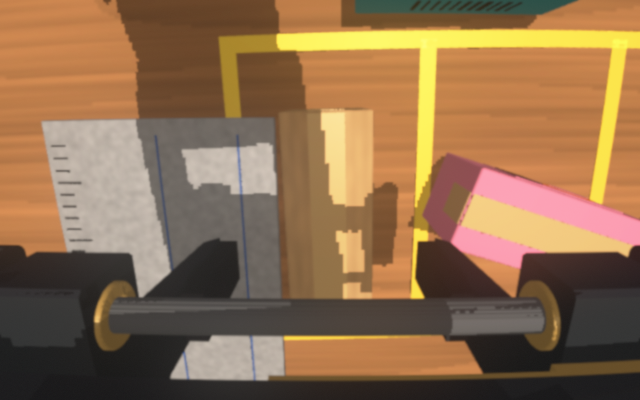

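Call:
send_rows --increments '[[0.8,[0,0.05,0.9],[0,0,-0.1]],[0.8,[0,0.05,0.9],[0,0,-0.1]],[0.8,[0,0.05,0.85],[0,0,-0.1]],[0.8,[0,0.05,0.85],[0,0,-0.1]],[0.8,[0,0,0.85],[0,0,0]]]'

```text
clock: 4.3
tool_pos: [0.4977, 0.1249, 0.0293]
orientation: [0.0, 0.704, 0.711, -0.0]
contact_force: [-0.8, -0.3, -0.3]
opening: 0.899
```

Call:
send_rows --increments '[[-1,[0,0,0],[0,0,0]],[-1,[0,0,0],[0,0,0]],[-1,[0,0,0],[0,0,0]],[-1,[0,0,0],[0,0,0]],[-1,[0,0,0],[0,0,0]]]' --grip_force 30

```text
clock: 4.8
tool_pos: [0.4985, 0.1259, 0.0312]
orientation: [0.001, 0.703, 0.711, 0.001]
contact_force: [0.6, -1.2, 3.5]
opening: 0.629
```

```bash
python3 - <<'E'
from h import *
p,_=st()
im=eyes.capture("top");crop(im,"t2",150,70,400,270,3,20)
E
python3 plan.py .498 .1265 .15 40 -1; echo; python3 plan.py .61 .258 .15 22 -1
```

```text
t 4.8 tcp [0.4985 0.1259 0.0312] xaxis yaw 90.7 F [ 0.6 -1.2  3.5] op 0.629 q [ 0.02  0.34  1.89 -0.    0.91 -1.57]
[[-0.012, 1.0, 0.002], [1.0, 0.012, -0.0], [-0.0, 0.002, -1.0]]
t 4.85 tcp [0.4986 0.1258 0.0312] xaxis yaw 90.7 F [-0.8 -1.6  6. ] op 0.635 q [ 0.02  0.34  1.89 -0.    0.91 -1.57]
[[-0.012, 1.0, 0.002], [1.0, 0.012, -0.0], [-0.0, 0.002, -1.0]]
rows 12 dyaw -50.7 end [0.4979 0.1264 0.15  ] 40.0
[[-1.0,[0,0,-0.4],[0,0,0.92]],[-1.0,[0,0,-0.39],[0,0,0.92]],[-1.0,[0.01,-0.01,-0.4],[0,0,0.93]],[-1.0,[0,0,-0.39],[0,0,0.92]],[-1.0,[0,0,-0.4],[0,0,0.92]]]
[[-1.0,[0,0,-0.4],[0,0,0.92]],[-1.0,[0,-0.01,-0.39],[0,0,0.92]],[-1.0,[0,0,-0.4],[0,0,0.92]],[-1.0,[0,0,-0.39],[0,0,0.93]],[-1.0,[0,-0.01,-0.4],[0,0,0.92]]]
[[-1.0,[0,0,-0.4],[0,0,0.92]],[-1.0,[0,0,-0.39],[0,0,0.92]]]

t 4.85 tcp [0.4986 0.1258 0.0312] xaxis yaw 90.7 F [-0.8 -1.6  6. ] op 0.635 q [ 0.02  0.34  1.89 -0.    0.91 -1.57]
[[-0.012, 1.0, 0.002], [1.0, 0.012, -0.0], [-0.0, 0.002, -1.0]]
rows 16 dyaw -68.7 end [0.6101 0.258  0.15  ] 21.99
[[-1.0,[0.33,0.28,-0.3],[0,0,0.94]],[-1.0,[0.34,0.26,-0.29],[0,0,0.93]],[-1.0,[0.37,0.23,-0.3],[0,0,0.94]],[-1.0,[0.38,0.2,-0.3],[0,0,0.94]],[-1.0,[0.4,0.18,-0.29],[0,0,0.93]]]
[[-1.0,[0.41,0.14,-0.3],[0,0,0.94]],[-1.0,[0.41,0.11,-0.3],[0,0,0.94]],[-1.0,[0.43,0.08,-0.3],[0,0,0.93]],[-1.0,[0.43,0.05,-0.29],[0,0,0.94]],[-1.0,[0.43,0.02,-0.3],[0,0,0.94]]]
[[-1.0,[0.43,-0.02,-0.3],[0,0,0.93]],[-1.0,[0.43,-0.05,-0.29],[0,0,0.94]],[-1.0,[0.42,-0.08,-0.3],[0,0,0.94]],[-1.0,[0.42,-0.11,-0.3],[0,0,0.93]],[-1.0,[0.41,-0.14,-0.29],[0,0,0.94]]]
[[-1.0,[0.4,-0.17,-0.3],[0,0,0.94]]]
```

View pics/t2.png

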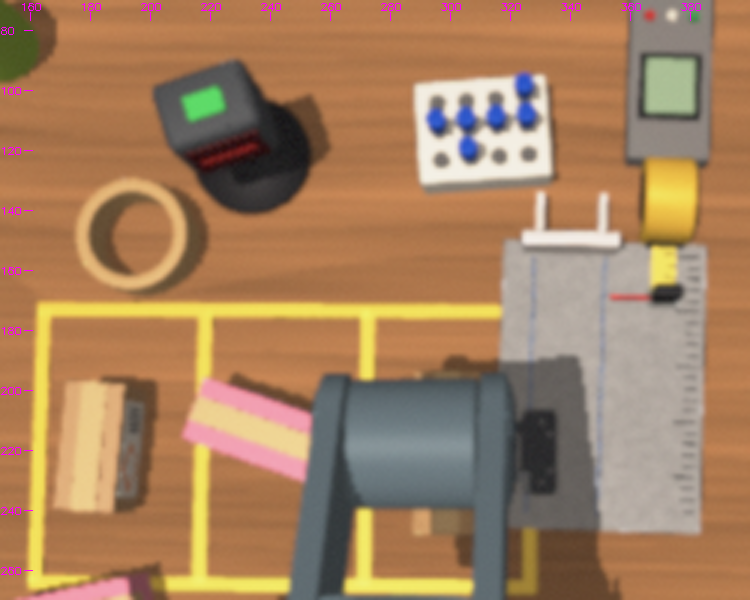

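Call:
send_rows --increments '[[-1,[0,0,-0.5],[0,0,0]],[-1,[0,0,-1],[0,0,0]],[-1,[0,0,-1],[0,0,0]],[-1,[0,0,-1],[0,0,0]],[-1,[0,0,-0.9],[0,0,0]]]'

```text
clock: 5.35
tool_pos: [0.4972, 0.1261, 0.1416]
orientation: [-0.0, 0.703, 0.711, 0.0]
contact_force: [0.2, -1.2, -2.4]
opening: 0.632
```

Call:
send_rows --increments '[[-1,[0.35,0.3,0],[0,0,0.95]],[-1,[0.35,0.25,0],[0,0,0.95]],[-1,[0.35,0.25,0],[0,0,0.95]],[-1,[0.4,0.2,0],[0,0,0.95]],[-1,[0.4,0.2,0],[0,0,0.95]]]'

```text
clock: 5.85
tool_pos: [0.5335, 0.1683, 0.1403]
orientation: [-0.0, 0.825, 0.565, -0.0]
contact_force: [0.3, 0.9, -2.9]
opening: 0.633
```

Call:
send_rows --increments '[[-1,[0.4,0.15,0],[0,0,0.95]],[-1,[0.4,0.1,0],[0,0,0.95]],[-1,[0.4,0.1,0],[0,0,0.95]],[-1,[0.4,0.05,0],[0,0,0.95]],[-1,[0.4,0,0],[0,0,0.95]]]'

```text
clock: 6.35
tool_pos: [0.5672, 0.207, 0.1402]
orientation: [-0.0, 0.917, 0.399, -0.0]
contact_force: [0.3, 0.0, -2.9]
opening: 0.631
```

```bash
python3 - <<'E'
from h import *
im=eyes.capture("top");crop(im,"t3",150,70,400,270,3,20)
E
python3 plan.py .61 .258 .142 22 -1
```

```text
t 6.4 tcp [0.568  0.208  0.1404] xaxis yaw 46.79 F [ 0.2 -0.3 -1.2] op 0.633 q [ 0.15  0.35  1.61  0.    1.18 -0.66]
[[0.685, 0.729, 0.0], [0.729, -0.685, 0.001], [0.001, -0.0, -1.0]]
rows 6 dyaw -24.8 end [0.61   0.2581 0.1419] 21.99
[[-1.0,[0.43,-0.02,-0.01],[0,0,0.9]],[-1.0,[0.44,-0.06,-0.01],[0,0,0.9]],[-1.0,[0.42,-0.09,-0.01],[0,0,0.9]],[-1.0,[0.42,-0.11,-0.01],[0,0,0.91]],[-1.0,[0.41,-0.15,-0.01],[0,0,0.9]]]
[[-1.0,[0.4,-0.18,-0.01],[0,0,0.9]]]
```

View pics/t3.png

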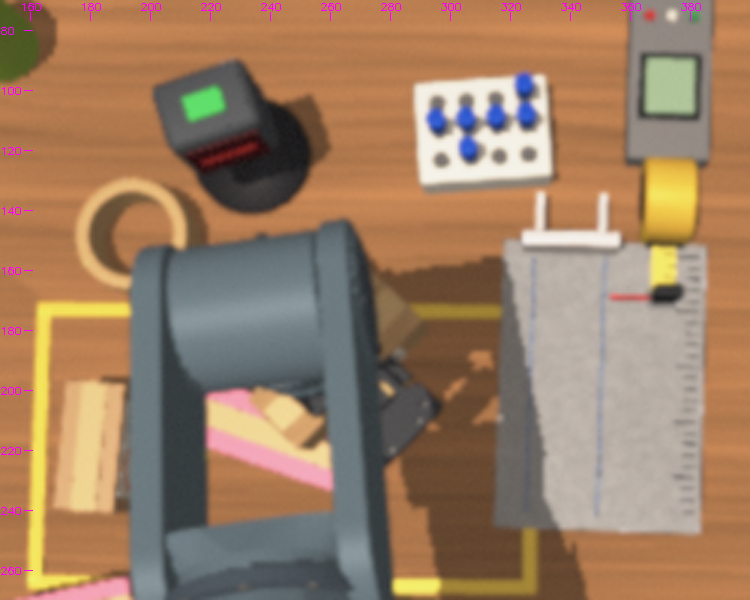

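Call:
send_rows --increments '[[-1,[0.45,0,0],[0,0,0.9]],[-1,[0.45,-0.05,0],[0,0,0.9]],[-1,[0.4,-0.1,0],[0,0,0.9]],[-1,[0.4,-0.1,0],[0,0,0.9]],[-1,[0.4,-0.15,0],[0,0,0.9]]]'

```text
clock: 6.9
tool_pos: [0.6018, 0.2478, 0.1401]
orientation: [-0.0, 0.973, 0.229, -0.001]
contact_force: [0.3, -0.2, -2.2]
opening: 0.636
```

Call:
send_rows --increments '[[-1,[0.4,-0.15,0],[0,0,0.9]],[-1,[0,0,0],[0,0,0]],[-1,[0,0,0],[0,0,0]],[-1,[0,0,0],[0,0,0]],[-1,[0,0,0],[0,0,0]]]'

```text
clock: 7.4
tool_pos: [0.6091, 0.2551, 0.14]
orientation: [0.0, 0.981, 0.195, -0.0]
contact_force: [0.5, 0.2, -2.2]
opening: 0.636
```

```bash
python3 - <<'E'
from h import *
P,Rm=st()
im=eyes.capture("top");crop(im,"t4",150,70,350,270,3,20)
im=eyes.capture("scene");crop(im,"s4",280,200,460,330,4,20)
y=np.radians(18.5);S=np.array([.736,.302])
d=S-P[:2]; print("window in carton: y",d@Rm[:2,0], "x", d@Rm[:2,1])
E
```

```text
t 7.4 tcp [0.6091 0.2551 0.14  ] xaxis yaw 22.45 F [ 0.5  0.2 -2.2] op 0.636 q [ 0.22  0.46  1.46 -0.    1.23 -0.17]
[[0.924, 0.382, -0.0], [0.382, -0.924, -0.0], [-0.0, -0.0, -1.0]]
window in carton: y 0.13518178618310892 x 0.005145684280279892
```

View pics/t4.png

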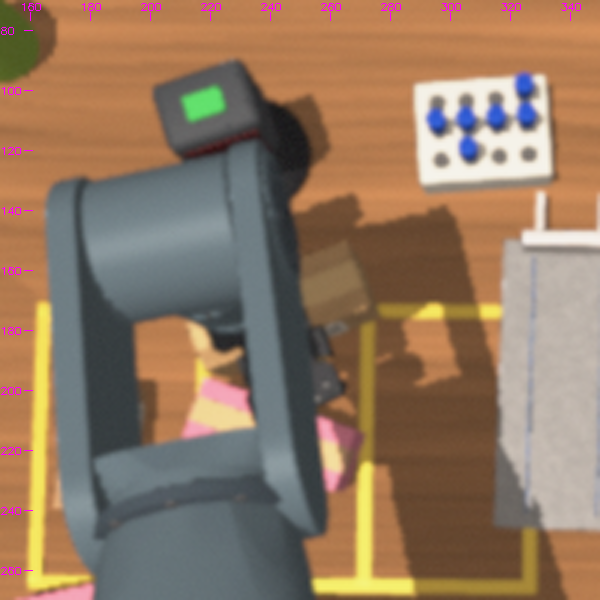

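View pics/s4.png

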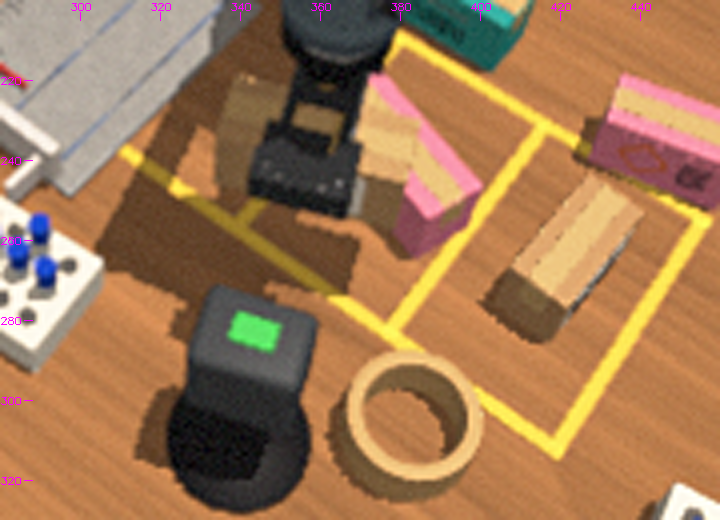

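Call:
send_rows --increments '[[-1,[0,0,0],[0,0,0]],[-1,[0,0,0],[0,0,0]],[-1,[0,0,0],[0,0,0]],[-1,[0,0,0],[0,0,0]],[-1,[0,0,0],[0,0,1]]]'

```text
clock: 8.0
tool_pos: [0.6095, 0.2556, 0.1399]
orientation: [-0.0, 0.988, 0.154, -0.0]
contact_force: [-0.4, -0.3, -1.3]
opening: 0.632
```

Call:
send_rows --increments '[[-1,[0,0,0],[0,0,1]],[-1,[0,0,0],[0,0,1]],[-1,[0,0,0],[0,0,1]],[-1,[0,0,0],[0,0,1]],[-1,[0,0,0],[0,0,1]]]'

```text
clock: 8.5
tool_pos: [0.6095, 0.2556, 0.1399]
orientation: [0.0, 0.999, -0.046, -0.0]
contact_force: [-0.4, -0.4, -2.5]
opening: 0.634
```

Call:
send_rows --increments '[[-1,[0,0,0],[0,0,1]],[-1,[0,0,0],[0,0,1]],[-1,[0,0,0],[0,0,1]],[-1,[0,0,0],[0,0,1]],[-1,[0,0,0],[0,0,1]]]'

```text
clock: 9.0
tool_pos: [0.6095, 0.2555, 0.1399]
orientation: [0.0, 0.97, -0.244, -0.0]
contact_force: [-1.5, 0.7, -2.6]
opening: 0.63
```

Call:
send_rows --increments '[[-1,[0,0,0],[0,0,1]],[-1,[0,0,0],[0,0,1]],[-1,[0,0,0],[0,0,1]],[-1,[0,0,0],[0,0,1]],[-1,[0,0,0],[0,0,1]]]'

```text
clock: 9.5
tool_pos: [0.6095, 0.2556, 0.1399]
orientation: [0.0, 0.902, -0.431, -0.0]
contact_force: [-0.3, -0.3, -2.2]
opening: 0.632
```

```bash
python3 - <<'E'
from h import *
P,Rm=st()
im=eyes.capture("scene");crop(im,"s5",280,200,460,330,4,20)
E
```

```text
t 9.5 tcp [0.6095 0.2556 0.1399] xaxis yaw -51.12 F [-0.3 -0.3 -2.2] op 0.632 q [ 0.22  0.46  1.45 -0.    1.23  1.11]
[[0.628, -0.778, -0.0], [-0.778, -0.628, -0.0], [-0.0, 0.0, -1.0]]
```

View pics/s5.png

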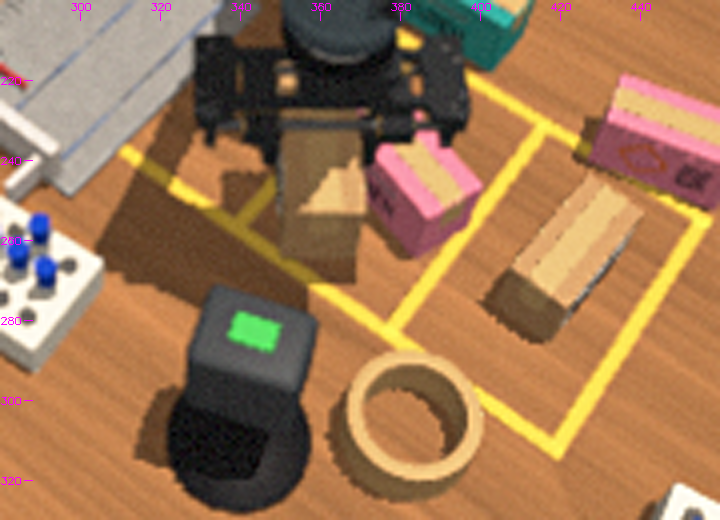

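Call:
send_rows --increments '[[-1,[0,0,0],[0,0,1]],[-1,[0,0,0],[0,0,1]],[-1,[0,0,0],[0,0,1]],[-1,[0,0,0],[0,0,1]],[-1,[0,0,0],[0,0,1]]]'

```text
clock: 10.05
tool_pos: [0.6095, 0.2556, 0.1399]
orientation: [0.0, 0.799, -0.601, -0.0]
contact_force: [0.1, 0.6, -3.6]
opening: 0.63
```

Call:
send_rows --increments '[[-1,[0,0,0],[0,0,1]],[-1,[0,0,0],[0,0,1]],[-1,[0,0,0],[0,0,1]],[-1,[0,0,0],[0,0,1]],[-1,[0,0,0],[0,0,1]]]'

```text
clock: 10.55
tool_pos: [0.6095, 0.2556, 0.14]
orientation: [0.0, -0.664, 0.748, 0.0]
contact_force: [0.4, 0.0, -3.9]
opening: 0.632
```

Call:
send_rows --increments '[[-1,[0,0,0],[0,0,1]],[-1,[0,0,0],[0,0,1]],[-1,[0,0,0],[0,0,1]],[-1,[0,0,0],[0,0,1]],[-1,[0,0,0],[0,0,1]]]'

```text
clock: 11.05
tool_pos: [0.6095, 0.2556, 0.14]
orientation: [-0.0, -0.502, 0.865, 0.0]
contact_force: [-1.2, -0.0, -3.0]
opening: 0.631
```

Call:
send_rows --increments '[[-1,[0,0,0],[0,0,1]],[-1,[0,0,0],[0,0,1]],[-1,[0,0,0],[0,0,1]],[-1,[0,0,0],[0,0,0]],[-1,[0,0,0],[0,0,0]]]'

```text
clock: 11.55
tool_pos: [0.6095, 0.2556, 0.1399]
orientation: [-0.0, -0.397, 0.918, 0.0]
contact_force: [0.2, 0.1, -3.3]
opening: 0.634
```

Call:
send_rows --increments '[[-1,[0,0,0],[0,0,0]],[-1,[0,0,0],[0,0,0]],[-1,[0,0,0],[0,0,0]],[-1,[0,0,0],[0,0,0]],[-1,[0,0,0],[0,0,0]]]'

```text
clock: 12.05
tool_pos: [0.6095, 0.2555, 0.14]
orientation: [-0.0, -0.395, 0.919, -0.0]
contact_force: [0.1, 0.1, -1.8]
opening: 0.634
```

```bash
python3 - <<'E'
from h import *
P,Rm=st()
im=eyes.capture("wrist");cv2.imwrite("pics/w5.png",im)
S=np.array([.736,.302])
d=S-P[:2]; print("window in carton: y",d@Rm[:2,0], "x", d@Rm[:2,1])
E
```

```text
t 12.05 tcp [0.6095 0.2555 0.14  ] xaxis yaw -133.43 F [ 0.1  0.1 -1.8] op 0.634 q [ 0.22  0.46  1.45 -0.    1.23  2.55]
[[-0.687, -0.726, -0.0], [-0.726, 0.687, -0.0], [0.0, -0.0, -1.0]]
window in carton: y -0.12070888797915034 x -0.05993370243361477
```

View pics/w5.png

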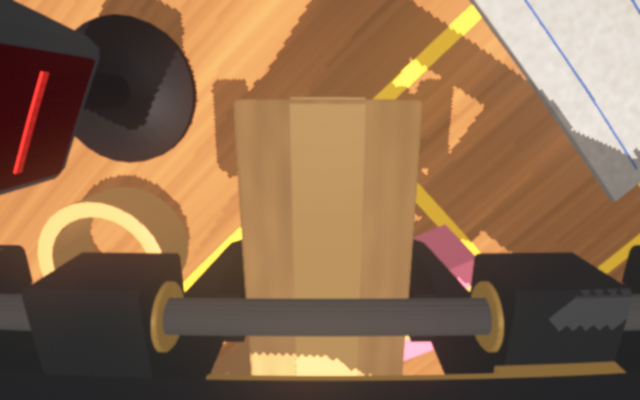

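Call:
send_rows --increments '[[-1,[0,0,0],[0,0,1]],[-1,[0,0,0],[0,0,1]],[-1,[0,0,0],[0,0,1]],[-1,[0,0,0],[0,0,1]],[-1,[0,0,0],[0,0,1]]]'

```text
clock: 12.6
tool_pos: [0.6095, 0.2556, 0.14]
orientation: [-0.0, -0.203, 0.979, 0.0]
contact_force: [-0.1, -0.4, -2.0]
opening: 0.637
```

Call:
send_rows --increments '[[-1,[0,0,0],[0,0,0.3]],[-1,[0,0,0],[0,0,0]],[-1,[0,0,0],[0,0,0]],[-1,[0,0,0],[0,0,0]],[-1,[0,0,0],[0,0,0]]]'

```text
clock: 13.1
tool_pos: [0.6095, 0.2555, 0.14]
orientation: [-0.0, -0.193, 0.981, 0.0]
contact_force: [0.0, -0.9, -2.9]
opening: 0.637
```

Call:
send_rows --increments '[[-1,[0,0,0],[0,0,0]],[-1,[0,0,0],[0,0,0]],[-1,[0,0,0],[0,0,0]],[-1,[0,0,0],[0,0,0]],[-1,[0,0,0],[0,0,0]]]'

```text
clock: 13.6
tool_pos: [0.6095, 0.2556, 0.1399]
orientation: [-0.0, -0.193, 0.981, 0.0]
contact_force: [0.1, -0.7, -3.5]
opening: 0.632
```

```bash
python3 - <<'E'
from h import *
P,Rm=st()
im=eyes.capture("wrist");cv2.imwrite("pics/w6.png",im)
S=np.array([.736,.302])
d=S-P[:2]; print("window in carton: y",d@Rm[:2,0], "x", d@Rm[:2,1])
E
python3 plan.py .607 .0215 .14 -91 -1
```

```text
t 13.6 tcp [0.6095 0.2556 0.1399] xaxis yaw -157.73 F [ 0.1 -0.7 -3.5] op 0.632 q [0.22 0.46 1.45 0.   1.23 2.97]
[[-0.925, -0.379, -0.0], [-0.379, 0.925, 0.0], [0.0, 0.0, -1.0]]
window in carton: y -0.13467878317605944 x -0.004963298042852918
t 13.65 tcp [0.6095 0.2556 0.14  ] xaxis yaw -157.73 F [-0.2  0.  -2.4] op 0.637 q [0.22 0.46 1.45 0.   1.23 2.97]
[[-0.925, -0.379, 0.0], [-0.379, 0.925, 0.0], [-0.0, 0.0, -1.0]]
rows 15 dyaw 66.7 end [0.6071 0.0214 0.14  ] -90.99
[[-1.0,[0.24,-0.58,0],[0,0,-0.97]],[-1.0,[0.29,-0.55,0],[0,0,-0.97]],[-1.0,[0.33,-0.53,0],[0,0,-0.97]],[-1.0,[0.37,-0.5,0],[0,0,-0.97]],[-1.0,[0.4,-0.48,0],[0,0,-0.97]]]
[[-1.0,[0.45,-0.44,0],[0,0,-0.97]],[-1.0,[0.47,-0.4,0],[0,0,-0.97]],[-1.0,[0.51,-0.37,0],[0,0,-0.97]],[-1.0,[0.53,-0.33,0],[0,0,-0.98]],[-1.0,[0.55,-0.28,0],[0,0,-0.97]]]
[[-1.0,[0.58,-0.24,0],[0,0,-0.97]],[-1.0,[0.59,-0.2,0],[0,0,-0.97]],[-1.0,[0.61,-0.14,0],[0,0,-0.97]],[-1.0,[0.62,-0.1,0],[0,0,-0.97]],[-1.0,[0.62,-0.06,0],[0,0,-0.97]]]
```

View pics/w6.png

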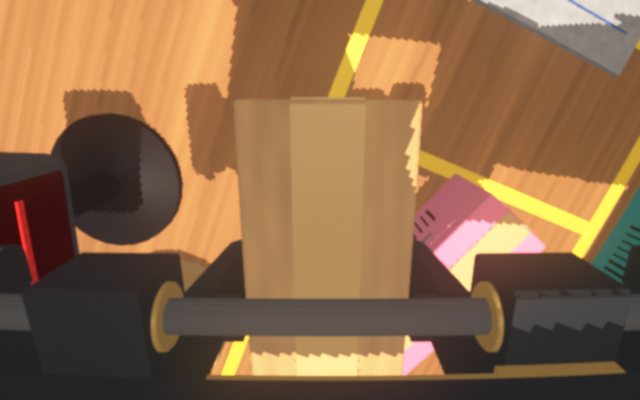

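Call:
send_rows --increments '[[-1,[0.25,-0.6,0],[0,0,-1]],[-1,[0.3,-0.55,0],[0,0,-1]],[-1,[0.35,-0.55,0],[0,0,-1]],[-1,[0.4,-0.5,0],[0,0,-1]],[-1,[0.4,-0.5,0],[0,0,-1]]]'

```text
clock: 14.15
tool_pos: [0.6083, 0.1748, 0.14]
orientation: [-0.0, -0.386, 0.923, 0.0]
contact_force: [-0.4, -0.4, -2.3]
opening: 0.633
```

Call:
send_rows --increments '[[-1,[0.45,-0.45,0],[0,0,-1]],[-1,[0.5,-0.4,0],[0,0,-1]],[-1,[0.5,-0.4,0],[0,0,-1]],[-1,[0.5,-0.35,0],[0,0,-1]],[-1,[0.55,-0.3,0],[0,0,-1]]]'

```text
clock: 14.65
tool_pos: [0.6106, 0.096, 0.1401]
orientation: [0.0, -0.561, 0.828, -0.0]
contact_force: [-0.7, 0.2, -2.3]
opening: 0.631
```

Call:
send_rows --increments '[[-1,[0.6,-0.25,0],[0,0,-1]],[-1,[0.6,-0.2,0],[0,0,-1]],[-1,[0.6,-0.15,0],[0,0,-1]],[-1,[0.6,-0.1,0],[0,0,-1]],[-1,[0.6,-0.05,0],[0,0,-0.5]]]'

```text
clock: 15.15
tool_pos: [0.6121, 0.0182, 0.1401]
orientation: [0.0, -0.7, 0.714, -0.0]
contact_force: [-0.4, 0.5, -2.8]
opening: 0.635
```

```bash
python3 plan.py .605 .0225 .065 -91 -1;  python3 - <<'E'
from h import *
im=eyes.capture("top");crop(im,"t5",280,110,420,270,4.5,20)
im=eyes.capture("scene");crop(im,"s6",230,160,380,260,5,20)
E
```

```text
t 15.15 tcp [0.6121 0.0182 0.1401] xaxis yaw -91.11 F [-0.4  0.5 -2.8] op 0.635 q [-0.16  0.36  1.59 -0.    1.19  1.43]
[[-0.019, -1.0, 0.0], [-1.0, 0.019, -0.0], [0.0, -0.0, -1.0]]
rows 4 dyaw 0.1 end [0.6049 0.0225 0.0649] -91.02
[[-1.0,[-0.04,0.07,0.75],[0,0,-0.01]],[-1.0,[-0.04,0.07,0.75],[0,0,0]],[-1.0,[-0.05,0.08,0.75],[0,0,-0.01]],[-1.0,[-0.04,0.07,0.76],[0,0,0]]]
```

View pics/t5.png

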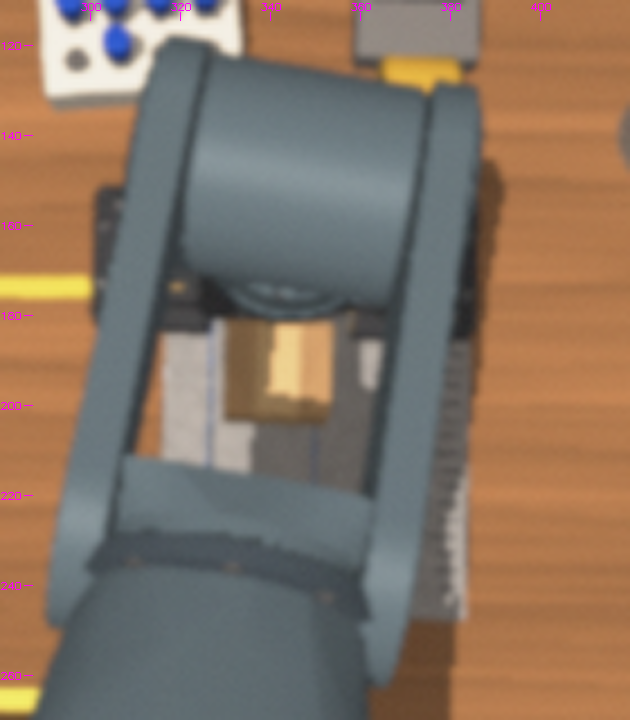

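View pics/s6.png

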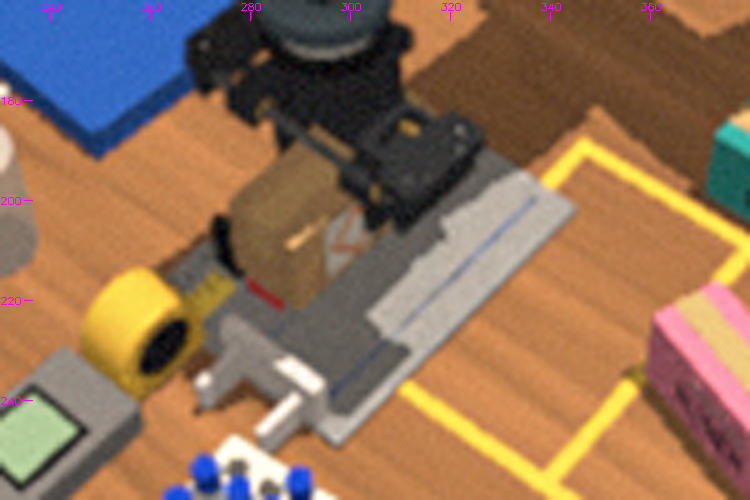

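Call:
send_rows --increments '[[-1,[-0.05,0.1,0.8],[0,0,0]],[-1,[-0.05,0.1,0.8],[0,0,0]],[-1,[-0.05,0.1,0.8],[0,0,0]],[-1,[0,0,0.7],[0,0,0]],[-1,[0,0,0.6],[0,0,0]]]'

```text
clock: 15.75
tool_pos: [0.6043, 0.0236, 0.0465]
orientation: [-0.0, -0.699, 0.715, 0.0]
contact_force: [-0.5, 0.1, -2.9]
opening: 0.63
```

Call:
send_rows --increments '[[-1,[0,0,0.1],[0,0,0]],[-1,[0,0,0],[0,0,0]]]'

```text
clock: 15.95
tool_pos: [0.6045, 0.0231, 0.0447]
orientation: [-0.0, -0.699, 0.715, 0.0]
contact_force: [-0.4, 0.2, -2.8]
opening: 0.632
```

```bash
python3 -c "
from h import *
st()"
```

```text
t 15.95 tcp [0.6045 0.0231 0.0447] xaxis yaw -91.28 F [-0.4  0.2 -2.8] op 0.632 q [-0.16  0.48  1.65  0.    1.01  1.44]
[[-0.022, -1.0, -0.001], [-1.0, 0.022, 0.0], [-0.0, 0.001, -1.0]]
```

Call:
send_rows --increments '[[-1,[0,-0.1,0.1],[0,0,0]],[-1,[0,-0.1,0],[0,0,0]],[-1,[0,-0.1,0],[0,0,0]]]'

```text
clock: 16.25
tool_pos: [0.6129, 0.0225, 0.0432]
orientation: [0.0, -0.699, 0.715, -0.001]
contact_force: [0.0, -1.0, -2.7]
opening: 0.633
```

Call:
send_rows --increments '[[-1,[0,-0.1,0],[0,0,0]],[-1,[0,0,0],[0,0,0]]]'

```text
clock: 16.45
tool_pos: [0.6149, 0.0224, 0.0427]
orientation: [0.0, -0.699, 0.715, -0.0]
contact_force: [-1.0, -0.7, -2.6]
opening: 0.63
```

Call:
send_rows --increments '[[-1,[0,-0.1,0],[0,0,0]],[-1,[0,0,0],[0,0,0]]]'

```text
clock: 16.65
tool_pos: [0.615, 0.0224, 0.0419]
orientation: [-0.002, -0.699, 0.715, 0.002]
contact_force: [-9.4, -1.7, 2.2]
opening: 0.632
```

```bash
python3 - <<'E'
from h import *
st()
im=eyes.capture("top");crop(im,"t6",280,110,420,270,4.5,20)
im=eyes.capture("scene");crop(im,"s7",240,170,340,250,7,10)
im=eyes.capture("wrist");cv2.imwrite("pics/w7.png",im)
E
```

```text
t 16.65 tcp [0.615  0.0224 0.0419] xaxis yaw -91.25 F [-9.4 -1.7  2.2] op 0.632 q [-0.16  0.51  1.62 -0.    1.02  1.44]
[[-0.022, -1.0, -0.005], [-1.0, 0.022, -0.0], [0.0, 0.005, -1.0]]
```

View pics/s7.png

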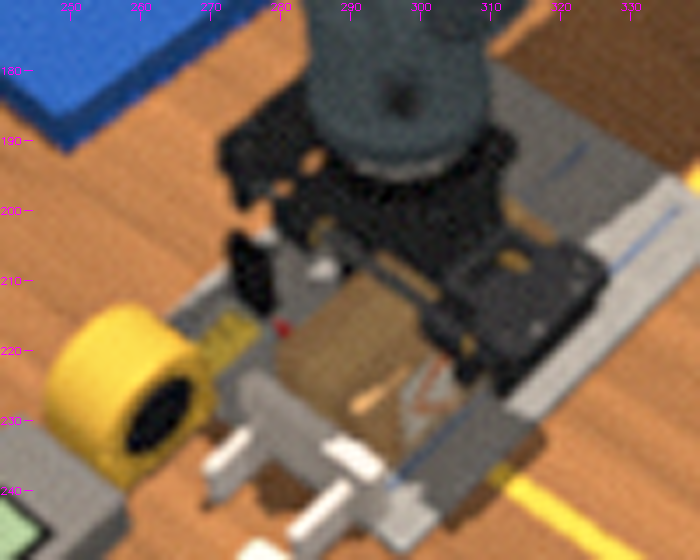

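View pics/w7.png

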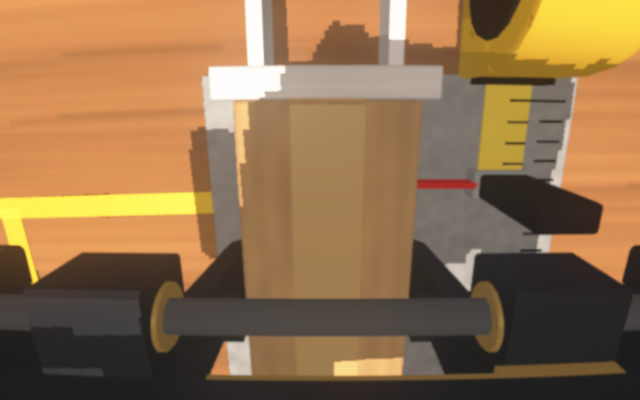

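Call:
send_rows --increments '[[-1,[0,0.05,0.1],[0,0,0]],[-1,[0,0,0],[0,0,0]]]'

```text
clock: 17.0
tool_pos: [0.615, 0.0225, 0.0395]
orientation: [-0.001, -0.699, 0.715, 0.001]
contact_force: [-4.5, -1.4, -1.6]
opening: 0.635
```

Call:
send_rows --increments '[[-0.2,[0,0,0],[0,0,0]],[0.3,[0,0,0],[0,0,0]],[0.55,[0,0,0],[0,0,0]],[0.55,[0,0,0],[0,0,0]]]'

```text
clock: 17.4
tool_pos: [0.617, 0.0224, 0.0408]
orientation: [0.001, -0.699, 0.715, -0.001]
contact_force: [-0.9, 0.5, 1.2]
opening: 0.769
```

```bash
python3 - <<'E'
from h import *
st()
im=eyes.capture("wrist");cv2.imwrite("pics/w8.png",im)
E
```

```text
t 17.4 tcp [0.617  0.0224 0.0408] xaxis yaw -91.28 F [-0.9  0.5  1.2] op 0.769 q [-0.16  0.51  1.62  0.    1.01  1.44]
[[-0.022, -1.0, 0.002], [-1.0, 0.022, -0.0], [0.0, -0.002, -1.0]]
```

View pics/w8.png

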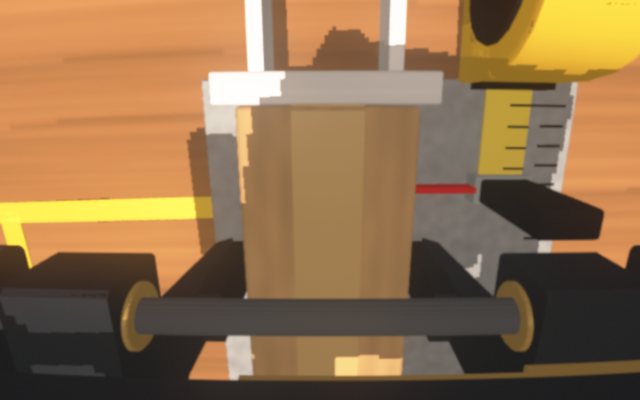

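Call:
send_rows --increments '[[0.55,[0,0,-0.5],[0,0,0]],[0.5,[0,0,-1],[0,0,0]],[0.3,[0,0,-1],[0,0,0]],[0,[0,0,-1],[0,0,0]],[-0.3,[0,0,-0.6],[0,0,-0.5]]]'

```text
clock: 17.95
tool_pos: [0.6173, 0.0224, 0.1461]
orientation: [-0.001, 0.714, -0.701, 0.002]
contact_force: [-1.0, -0.3, -0.1]
opening: 0.5
```

```bash
python3 plan.py .638 -.064 .13 -1 -.3; python3 - <<'E'
from h import *
im=eyes.capture("wrist");cv2.imwrite("pics/w9.png",im)
E
```

```text
t 17.95 tcp [0.6173 0.0224 0.1461] xaxis yaw -88.95 F [-1.  -0.3 -0.1] op 0.5 q [-0.16  0.36  1.58  0.    1.2   1.4 ]
[[0.018, -1.0, 0.004], [-1.0, -0.018, -0.001], [0.001, -0.004, -1.0]]
rows 20 dyaw 87.9 end [ 0.638  -0.0641  0.1301] -0.99
[[-0.3,[0.17,-0.04,0.03],[0,0,-0.96]],[-0.3,[0.18,-0.02,0.03],[0,0,-0.96]],[-0.3,[0.18,-0.01,0.04],[0,0,-0.96]],[-0.3,[0.17,0,0.03],[0,0,-0.96]],[-0.3,[0.18,0.01,0.03],[0,0,-0.96]]]
[[-0.3,[0.18,0.03,0.03],[0,0,-0.96]],[-0.3,[0.17,0.05,0.04],[0,0,-0.96]],[-0.3,[0.17,0.05,0.03],[0,0,-0.95]],[-0.3,[0.16,0.07,0.03],[0,0,-0.96]],[-0.3,[0.16,0.08,0.03],[0,0,-0.96]]]
[[-0.3,[0.15,0.1,0.03],[0,0,-0.96]],[-0.3,[0.14,0.1,0.04],[0,0,-0.96]],[-0.3,[0.14,0.11,0.03],[0,0,-0.96]],[-0.3,[0.13,0.13,0.03],[0,0,-0.96]],[-0.3,[0.11,0.13,0.03],[0,0,-0.96]]]
[[-0.3,[0.11,0.15,0.04],[0,0,-0.96]],[-0.3,[0.09,0.15,0.03],[0,0,-0.96]],[-0.3,[0.08,0.15,0.03],[0,0,-0.96]],[-0.3,[0.07,0.17,0.03],[0,0,-0.96]],[-0.3,[0.06,0.17,0.03],[0,0,-0.96]]]
```

View pics/w9.png

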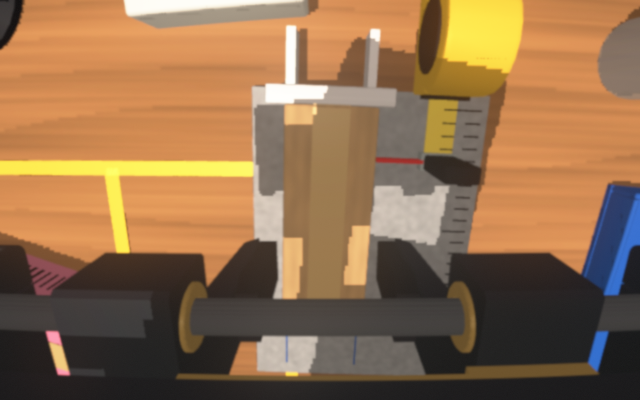

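Call:
send_rows --increments '[[-0.3,[0.2,0,0],[0,0,-1]],[-0.3,[0.2,0,0],[0,0,-1]],[-0.3,[0.2,0,0],[0,0,-1]],[-0.3,[0.2,0,0],[0,0,-1]],[-0.3,[0.2,0,0],[0,0,-1]]]'

```text
clock: 18.5
tool_pos: [0.6203, -0.0021, 0.1427]
orientation: [-0.0, 0.839, -0.544, 0.0]
contact_force: [0.3, -0.0, 0.0]
opening: 0.348
```

Call:
send_rows --increments '[[-0.3,[0.2,0,0],[0,0,-1]],[-0.3,[0.2,0.05,0],[0,0,-1]],[-0.3,[0.15,0.05,0],[0,0,-1]],[-0.3,[0.15,0.1,0],[0,0,-1]],[-0.3,[0.15,0.1,0],[0,0,-1]]]'

```text
clock: 19.0
tool_pos: [0.6256, -0.0244, 0.1427]
orientation: [-0.0, 0.93, -0.366, 0.0]
contact_force: [-0.3, -0.4, -0.6]
opening: 0.351
```

Call:
send_rows --increments '[[-0.3,[0.15,0.1,0],[0,0,-1]],[-0.3,[0.15,0.1,0],[0,0,-1]],[-0.3,[0.1,0.1,0],[0,0,-1]],[-0.3,[0.1,0.15,0],[0,0,-1]],[-0.3,[0.1,0.15,0],[0,0,-1]]]'

```text
clock: 19.5
tool_pos: [0.6297, -0.0455, 0.1427]
orientation: [-0.0, 0.985, -0.174, 0.0]
contact_force: [0.7, 0.0, 0.2]
opening: 0.349
```

Call:
send_rows --increments '[[-0.3,[0.1,0.15,0],[0,0,-1]],[-0.3,[0.1,0.15,0],[0,0,-1]],[-0.3,[0.05,0.15,0],[0,0,-1]],[-0.3,[0.05,0.15,0],[0,0,-1]],[-0.3,[0,0,0],[0,0,0]]]'

```text
clock: 20.0
tool_pos: [0.6336, -0.0623, 0.1427]
orientation: [0.0, 1.0, -0.017, 0.0]
contact_force: [-0.0, -0.7, -0.2]
opening: 0.349
```

```bash
python3 plan.py .638 -.064 .1 -1 -.3; python3 - <<'E'
from h import *
im=eyes.capture("wrist");cv2.imwrite("pics/w10.png",im)
im=eyes.capture("top");crop(im,"t10",290,110,410,260,5,10)
im=eyes.capture("scene");crop(im,"s10",230,160,340,250,7,10)
E
```

```text
t 20.0 tcp [ 0.6336 -0.0623  0.1427] xaxis yaw -1.91 F [-0.  -0.7 -0.2] op 0.349 q [-0.28  0.41  1.52 -0.    1.21 -0.25]
[[0.999, -0.033, 0.0], [-0.033, -0.999, -0.0], [0.0, 0.0, -1.0]]
rows 2 dyaw 0.9 end [ 0.638  -0.0639  0.0999] -0.99
[[-0.3,[0.09,0.03,0.85],[0,0,-0.1]],[-0.3,[0.09,0.03,0.86],[0,0,-0.1]]]
```

View pics/w10.png

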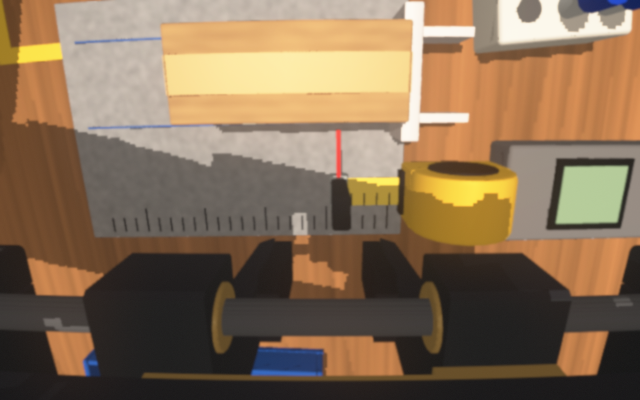

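View pics/t10.png

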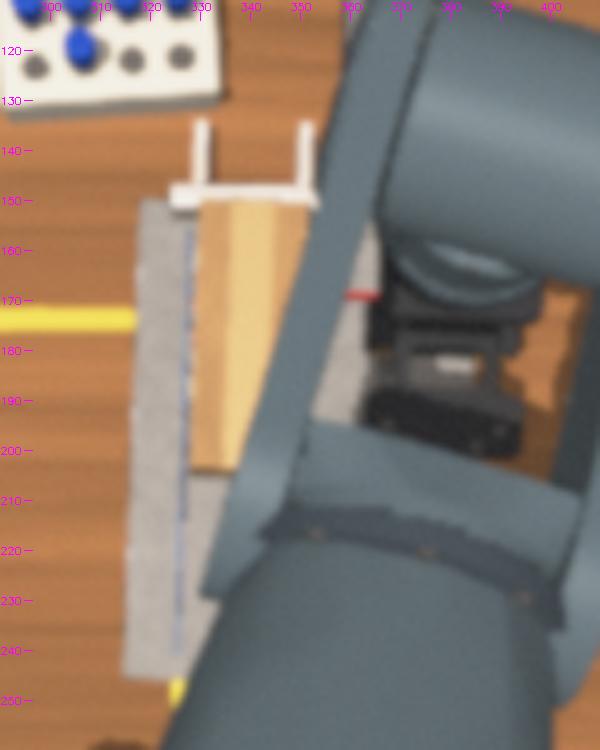

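View pics/s10.png

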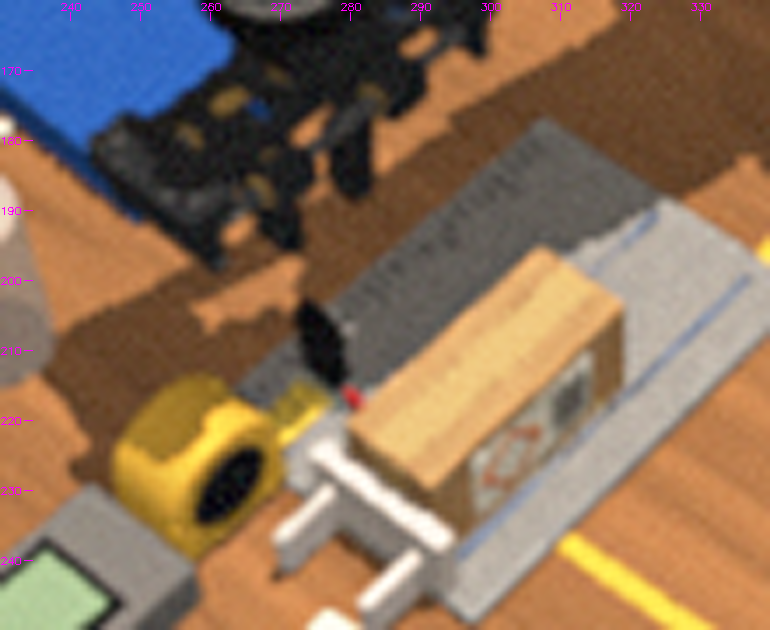

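```bash
python3 - <<'E'
from h import *
np.set_printoptions(precision=4,suppress=True)
im=cv2.imread("pics/w10.png"); crop(im,"w10c",310,110,430,240,6,10)
c=cam("wrist")
for n,uv,z in [("carton top",[(411,21),(408,124),(169,124),(162,24)],.078),("stop front",[(404,138)],.053),("pointer",[(338,131),(339,177)],.017),("tab top",[(333,178),(351,178),(350,229),(331,229)],.073),("blue",[(77,43),(160,39),(90,128),(165,126)],.008)]:
    print(n);print(p2w("wrist",uv,z,c)[:,:2])
E
```

```text
carton top
[[ 0.6825  0.0482]
 [ 0.6818 -0.0074]
 [ 0.5424 -0.0024]
 [ 0.5457  0.052 ]]
stop front
[[ 0.6849 -0.018 ]]
pointer
[[ 0.6428 -0.015 ]
 [ 0.6427 -0.0502]]
tab top
[[ 0.6374 -0.039 ]
 [ 0.6485 -0.0394]
 [ 0.6473 -0.0727]
 [ 0.6351 -0.0723]]
blue
[[ 0.4485  0.0581]
 [ 0.5132  0.0569]
 [ 0.4471 -0.0054]
 [ 0.5083 -0.0067]]
```

View pics/w10c.png

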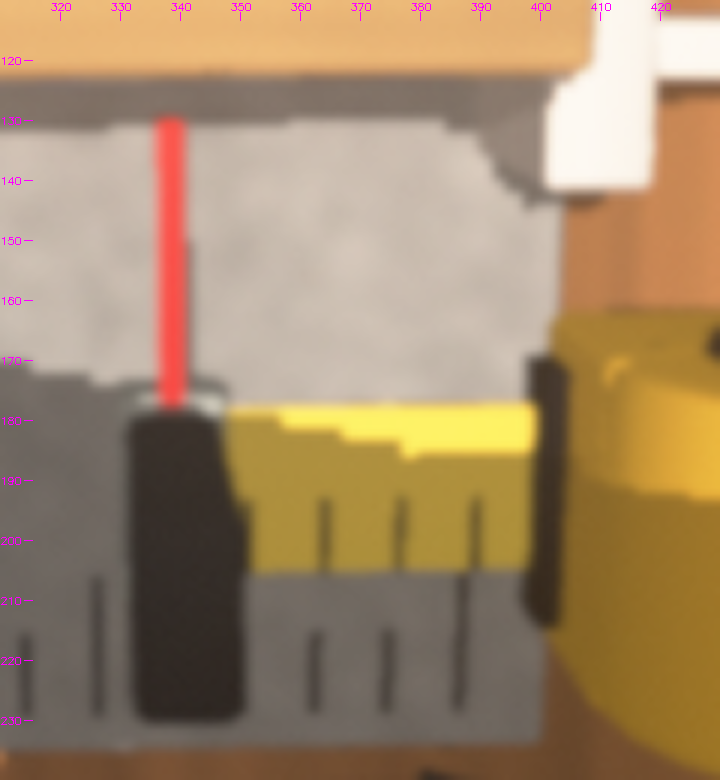

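Call:
send_rows --increments '[[-0.4,[0.1,0,0.8],[0,0,-0.2]],[-0.4,[0.1,0.05,0.8],[0,0,0]],[-0.4,[0.1,0.05,0.8],[0,0,0]],[-0.4,[0,0,0.8],[0,0,0]],[-0.4,[0,0,0.7],[0,0,0]]]'

```text
clock: 20.65
tool_pos: [0.6407, -0.0642, 0.0439]
orientation: [-0.0, 1.0, -0.009, -0.0]
contact_force: [0.3, -0.5, 0.4]
opening: 0.3
```

```bash
python3 plan.py .642 -.0645 .042 -1 -.4; python3 - <<'E'
from h import *
im=eyes.capture("wrist");cv2.imwrite("pics/w11.png",im)
E
```

```text
t 20.65 tcp [ 0.6407 -0.0642  0.0439] xaxis yaw -1.04 F [ 0.3 -0.5  0.4] op 0.3 q [-0.28  0.55  1.54  0.    1.05 -0.27]
[[1.0, -0.018, -0.0], [-0.018, -1.0, 0.0], [-0.0, -0.0, -1.0]]
rows 1 dyaw 0.0 end [ 0.6419 -0.0645  0.0421] -0.99
[[-0.4,[0.05,0.01,0.07],[0,0,-0.01]]]
```

View pics/w11.png

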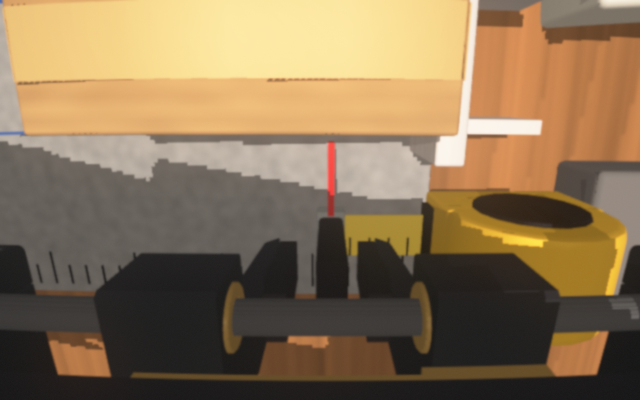

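Tab at u≈331 lies centred between the fingers (297 and 362). Close and read.

Call:
send_rows --increments '[[-1,[0.05,0,0],[0,0,0]],[-1,[0,0,0],[0,0,0]],[-1,[0,0,0],[0,0,0]],[-1,[0,0,0],[0,0,0]]]' --grip_force 25

```text
clock: 21.1
tool_pos: [0.6425, -0.0646, 0.0458]
orientation: [0.0, 1.0, -0.009, 0.001]
contact_force: [-1.1, 0.1, -0.3]
opening: 0.131
```

```bash
python3 plan.py .542 -.0629 .042 -1 -1; python3 - <<'E'
from h import *
im=eyes.capture("wrist");cv2.imwrite("pics/w12.png",im)
E
```

```text
t 21.1 tcp [ 0.6425 -0.0646  0.0458] xaxis yaw -0.98 F [-1.1  0.1 -0.3] op 0.131 q [-0.28  0.55  1.54  0.    1.05 -0.27]
[[1.0, -0.017, 0.001], [-0.017, -1.0, -0.0], [0.001, 0.0, -1.0]]
rows 5 dyaw -0.0 end [ 0.542  -0.0629  0.0421] -0.98
[[-1.0,[-0.8,0,0.03],[0,0,0]],[-1.0,[-0.81,0,0.03],[0,0,0]],[-1.0,[-0.8,0,0.03],[0,0,0]],[-1.0,[-0.81,0,0.03],[0,0,0]],[-1.0,[-0.8,0,0.03],[0,0,0]]]
```

View pics/w12.png

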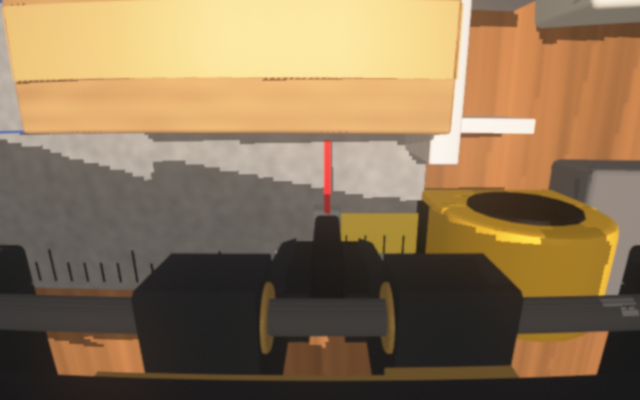

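Call:
send_rows --increments '[[-1,[-0.6,0,0],[0,0,0]],[-1,[-0.6,0,0],[0,0,0]],[-1,[-0.6,0,0],[0,0,0]],[-1,[-0.6,0,0],[0,0,0]],[-1,[-0.6,0,0],[0,0,0]]]'

```text
clock: 21.65
tool_pos: [0.5694, -0.0633, 0.0459]
orientation: [0.0, 1.0, -0.009, 0.003]
contact_force: [9.8, 1.4, -8.2]
opening: 0.136
```

Call:
send_rows --increments '[[-1,[-0.5,0,0],[0,0,0]],[-1,[-0.5,0,0],[0,0,0]],[-1,[0,0,0],[0,0,0]]]'

```text
clock: 21.95
tool_pos: [0.543, -0.0627, 0.0458]
orientation: [0.0, 1.0, -0.009, 0.002]
contact_force: [4.0, 1.5, -6.6]
opening: 0.133
```

```bash
python3 - <<'E'
from h import *
st()
c=cam("wrist")
im=eyes.capture("wrist");cv2.imwrite("pics/w13.png",im);crop(im,"w13c",240,60,400,240,4.5,20)
im=eyes.capture("scene");crop(im,"s13",260,160,350,240,8,10)
import pickle; pickle.dump(c,open("c13.pkl","wb"))
E
```

```text
t 21.95 tcp [ 0.543  -0.0627  0.0458] xaxis yaw -1.0 F [ 4.   1.5 -6.6] op 0.133 q [-0.33  0.37  1.81  0.    0.96 -0.32]
[[1.0, -0.018, 0.004], [-0.018, -1.0, -0.0], [0.004, 0.0, -1.0]]
```

View pics/w13c.png

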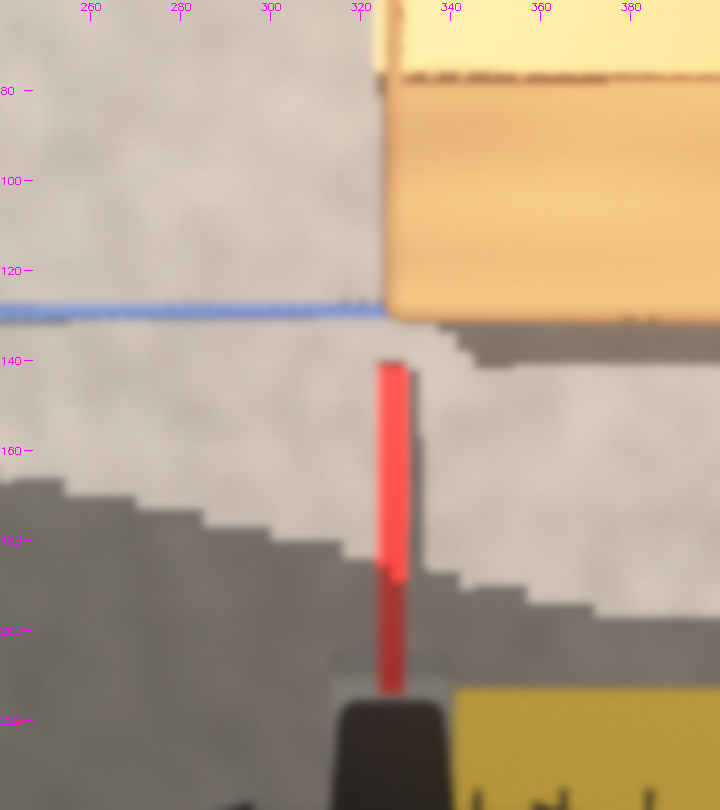

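View pics/s13.png

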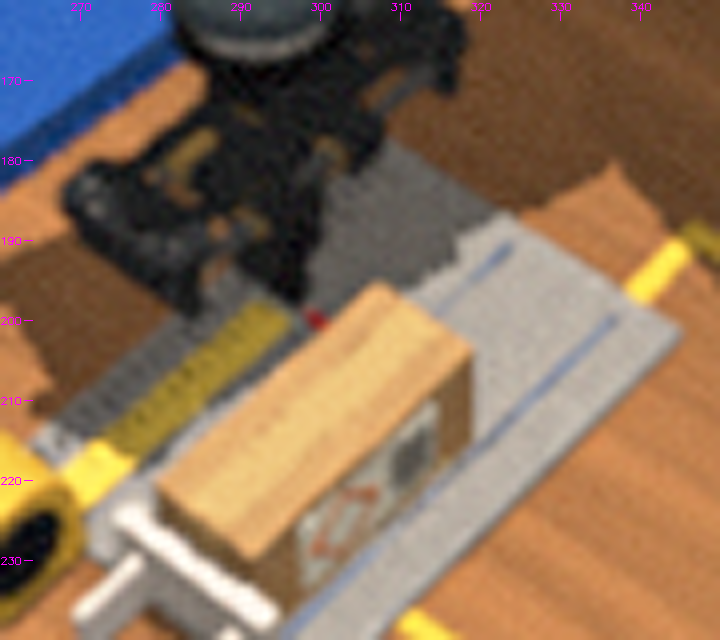

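Call:
send_rows --increments '[[-1,[-0.02,0,0],[0,0,0]],[-1,[0,0,0],[0,0,0]],[-1,[0,0,0],[0,0,0]],[-1,[0,0,0],[0,0,0]],[-1,[0,0,0],[0,0,0]]]'

```text
clock: 22.55
tool_pos: [0.5436, -0.0628, 0.0458]
orientation: [0.0, 1.0, -0.009, 0.002]
contact_force: [5.1, 2.0, -5.2]
opening: 0.133
```

Call:
send_rows --increments '[[-1,[0,0,0],[0,0,0]],[-1,[0,0,0],[0,0,0]],[-1,[0,0,0],[0,0,0]],[-1,[0,0,0],[0,0,0]],[-1,[0,0,0],[0,0,0]]]'

```text
clock: 23.05
tool_pos: [0.5435, -0.0628, 0.0458]
orientation: [0.0, 1.0, -0.009, 0.002]
contact_force: [3.7, 2.5, -4.6]
opening: 0.135
```

Call:
send_rows --increments '[[-1,[0,0,0],[0,0,0]],[-1,[0,0,0],[0,0,0]],[-1,[0,0,0],[0,0,0]],[-1,[0,0,0],[0,0,0]],[-1,[0,0,0],[0,0,0]]]'

```text
clock: 23.55
tool_pos: [0.5436, -0.0628, 0.0458]
orientation: [0.0, 1.0, -0.009, 0.002]
contact_force: [5.7, 1.7, -4.2]
opening: 0.133
```

Call:
send_rows --increments '[[-1,[0.6,0,0],[0,0,0]],[-1,[0.6,0,0],[0,0,0]],[-1,[0.6,0,0],[0,0,0]],[-1,[0.6,0,0],[0,0,0]],[-1,[0.6,0,0],[0,0,0]]]'

```text
clock: 24.05
tool_pos: [0.618, -0.0641, 0.0458]
orientation: [0.0, 1.0, -0.009, 0.001]
contact_force: [-0.5, 0.4, -0.2]
opening: 0.135
```

Call:
send_rows --increments '[[-1,[0.5,0,0],[0,0,0]],[-1,[0.5,0,0],[0,0,0]],[-1,[0,0,0],[0,0,0]],[-0.5,[0,0,0],[0,0,0]],[-0.3,[0,0,0],[0,0,0]]]'

```text
clock: 24.55
tool_pos: [0.6419, -0.0646, 0.0454]
orientation: [0.0, 1.0, -0.009, 0.001]
contact_force: [0.6, 0.5, 0.2]
opening: 0.292
```

Call:
send_rows --increments '[[-0.3,[0,0,-0.2],[0,0,0]],[-0.3,[0,0,-1],[0,0,0]],[-0.3,[0,0,-1],[0,0,0]],[-0.3,[0,0,-1],[0,0,0]],[0,[0,0,-0.8],[0,0,0]]]'

```text
clock: 25.05
tool_pos: [0.6421, -0.0647, 0.1472]
orientation: [0.0, 1.0, -0.009, 0.001]
contact_force: [-0.6, 0.1, -0.1]
opening: 0.419
```

```bash
python3 plan.py .614 .0217 .135 -91.3 .5; python3 - <<'E'
from h import *
im=eyes.capture("wrist");cv2.imwrite("pics/w14.png",im)
im=eyes.capture("top");crop(im,"t14",100,60,560,340,1.7,20)
E
```

```text
t 25.05 tcp [ 0.6421 -0.0647  0.1472] xaxis yaw -0.98 F [-0.6  0.1 -0.1] op 0.419 q [-0.28  0.42  1.5   0.    1.22 -0.27]
[[1.0, -0.017, 0.002], [-0.017, -1.0, -0.001], [0.002, 0.001, -1.0]]
rows 20 dyaw -90.3 end [0.6139 0.0218 0.135 ] -91.28
[[0.5,[-0.06,-0.17,0.02],[0,0,0.99]],[0.5,[-0.07,-0.17,0.03],[0,0,0.98]],[0.5,[-0.09,-0.16,0.02],[0,0,0.99]],[0.5,[-0.09,-0.15,0.03],[0,0,0.98]],[0.5,[-0.11,-0.15,0.02],[0,0,0.99]]]
[[0.5,[-0.12,-0.13,0.03],[0,0,0.98]],[0.5,[-0.14,-0.13,0.02],[0,0,0.99]],[0.5,[-0.14,-0.11,0.03],[0,0,0.98]],[0.5,[-0.15,-0.11,0.02],[0,0,0.99]],[0.5,[-0.15,-0.09,0.02],[0,0,0.98]]]
[[0.5,[-0.17,-0.08,0.03],[0,0,0.99]],[0.5,[-0.17,-0.07,0.02],[0,0,0.98]],[0.5,[-0.17,-0.05,0.03],[0,0,0.99]],[0.5,[-0.18,-0.04,0.02],[0,0,0.98]],[0.5,[-0.18,-0.02,0.03],[0,0,0.99]]]
[[0.5,[-0.18,-0.01,0.02],[0,0,0.98]],[0.5,[-0.18,0,0.03],[0,0,0.99]],[0.5,[-0.18,0.02,0.02],[0,0,0.98]],[0.5,[-0.18,0.03,0.02],[0,0,0.99]],[0.5,[-0.18,0.05,0.03],[0,0,0.98]]]
```

View pics/w14.png

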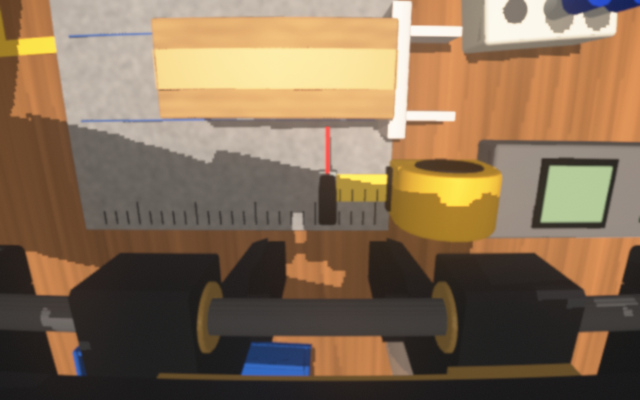

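View pics/t14.png

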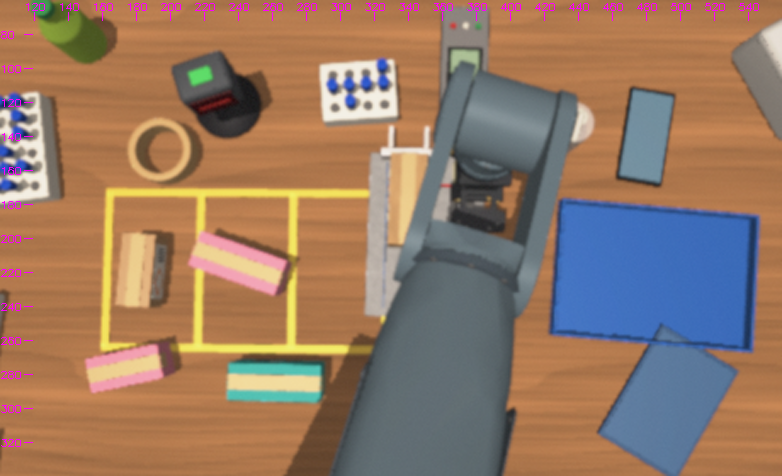

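Call:
send_rows --increments '[[0.6,[-0.05,-0.2,0],[0,0,1]],[0.6,[-0.05,-0.15,0],[0,0,1]],[0.6,[-0.1,-0.15,0],[0,0,1]],[0.6,[-0.1,-0.15,0],[0,0,1]],[0.6,[-0.1,-0.15,0],[0,0,1]]]'

```text
clock: 25.65
tool_pos: [0.6344, -0.0426, 0.1436]
orientation: [-0.0, 0.978, -0.209, -0.001]
contact_force: [0.2, -0.6, -0.4]
opening: 0.804
```

Call:
send_rows --increments '[[0.6,[-0.1,-0.15,0],[0,0,1]],[0.6,[-0.15,-0.15,0],[0,0,1]],[0.6,[-0.15,-0.1,0],[0,0,1]],[0.6,[-0.15,-0.1,0],[0,0,1]],[0.6,[-0.15,-0.1,0],[0,0,1]]]'

```text
clock: 26.15
tool_pos: [0.6278, -0.0203, 0.1436]
orientation: [0.0, 0.917, -0.399, -0.001]
contact_force: [-0.7, 0.7, 0.1]
opening: 0.797
```

Call:
send_rows --increments '[[0.6,[-0.15,-0.1,0],[0,0,1]],[0.6,[-0.2,-0.05,0],[0,0,1]],[0.6,[-0.2,-0.05,0],[0,0,1]],[0.6,[-0.2,-0.05,0],[0,0,1]],[0.6,[-0.2,0,0],[0,0,1]]]'

```text
clock: 26.65
tool_pos: [0.6197, 0.0032, 0.1436]
orientation: [0.0, 0.82, -0.573, -0.001]
contact_force: [0.5, 0.9, 0.6]
opening: 0.803
```

Call:
send_rows --increments '[[0.6,[-0.2,0,0],[0,0,1]],[0.6,[-0.2,0,0],[0,0,1]],[0.6,[-0.2,0,0],[0,0,1]],[0.6,[-0.15,0.05,0],[0,0,0.9]],[0.6,[0,0,0],[0,0,0.7]]]'

```text
clock: 27.15
tool_pos: [0.6138, 0.0214, 0.1436]
orientation: [-0.0, -0.701, 0.713, 0.001]
contact_force: [0.4, -0.1, -0.8]
opening: 0.798
```

```bash
python3 plan.py .613 .0225 .037 -91.5 .6; python3 - <<'E'
from h import *
im=eyes.capture("wrist");cv2.imwrite("pics/w15.png",im)
E
```

```text
t 27.15 tcp [0.6138 0.0214 0.1436] xaxis yaw -90.95 F [ 0.4 -0.1 -0.8] op 0.798 q [-0.16  0.36  1.58  0.    1.2   1.43]
[[-0.017, -1.0, -0.002], [-1.0, 0.017, 0.0], [-0.0, 0.002, -1.0]]
rows 5 dyaw -0.6 end [0.6131 0.0225 0.0371] -91.5
[[0.6,[-0.01,0.01,0.85],[0,0,0.02]],[0.6,[-0.01,0,0.86],[0,0,0.03]],[0.6,[0,0.01,0.85],[0,0,0.02]],[0.6,[-0.01,0.01,0.85],[0,0,0.03]],[0.6,[-0.01,0,0.85],[0,0,0.02]]]
```

View pics/w15.png

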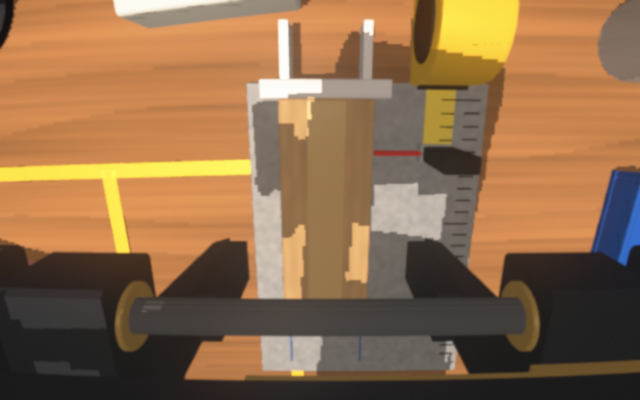

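Call:
send_rows --increments '[[0.6,[0,0,0.85],[0,0,0]],[0.6,[0,0,0.85],[0,0,0]],[0.6,[0,0,0.85],[0,0,0]],[0.6,[0,0,0.85],[0,0,0]],[0.6,[0,0,0.75],[0,0,0]]]'

```text
clock: 27.7
tool_pos: [0.6137, 0.0209, 0.0391]
orientation: [-0.001, -0.702, 0.712, 0.001]
contact_force: [0.5, 0.4, -0.5]
opening: 0.8
```

Call:
send_rows --increments '[[-1,[0,0,0],[0,0,0]],[-1,[0,0,0],[0,0,0]],[-1,[0,0,0],[0,0,0]],[-1,[0,0,0],[0,0,0]],[-1,[0,0,-0.3],[0,0,0]]]' --grip_force 30

```text
clock: 28.2
tool_pos: [0.6142, 0.021, 0.0485]
orientation: [-0.0, -0.702, 0.712, 0.0]
contact_force: [-0.4, -0.3, -4.3]
opening: 0.636
```

Call:
send_rows --increments '[[-1,[0,0.1,-0.5],[0,0,0]],[-1,[0,0.1,-0.9],[0,0,0]],[-1,[0,0.1,-1],[0,0,0]],[-1,[0,0,-1],[0,0,0]],[-1,[0,0,-0.7],[0,0,0]]]'

```text
clock: 28.7
tool_pos: [0.6088, 0.0207, 0.1553]
orientation: [0.002, -0.702, 0.712, -0.002]
contact_force: [0.7, -0.9, -3.0]
opening: 0.633
```

```bash
python3 -c "
from h import *
a=np.array([[ 0.6185,-0.2166],[0.5987,-0.5274],[0.3888,-0.5126],[0.4105,-0.2017]])
c=a.mean(0); print(c)
import math
yx=math.radians(-3.8); X=np.array([math.cos(yx),math.sin(yx)]);Y=np.array([-X[1],X[0]])
for o in (-.09,0,.09): print(o,c+Y*o)
"
python3 plan.py .514 -.365 .15 -94 -1
```

```text
[ 0.504125 -0.364575]
-0.09 [ 0.49816035 -0.45437713]
0 [ 0.504125 -0.364575]
0.09 [ 0.51008965 -0.27477287]
t 28.7 tcp [0.6088 0.0207 0.1553] xaxis yaw -90.81 F [ 0.7 -0.9 -3. ] op 0.633 q [-0.16  0.33  1.59 -0.    1.21  1.42]
[[-0.014, -1.0, 0.005], [-1.0, 0.014, -0.001], [0.001, -0.005, -1.0]]
rows 16 dyaw -3.2 end [ 0.5139 -0.3651  0.1501] -94.02
[[-1.0,[0.97,0.22,0.01],[0,0,0.04]],[-1.0,[0.97,0.22,0.02],[0,0,0.05]],[-1.0,[0.97,0.22,0.01],[0,0,0.04]],[-1.0,[0.96,0.21,0.01],[0,0,0.04]],[-1.0,[0.98,0.21,0.02],[0,0,0.05]]]
[[-1.0,[0.97,0.21,0.01],[0,0,0.04]],[-1.0,[0.97,0.2,0.01],[0,0,0.04]],[-1.0,[0.97,0.2,0.02],[0,0,0.05]],[-1.0,[0.97,0.2,0.01],[0,0,0.04]],[-1.0,[0.98,0.19,0.01],[0,0,0.04]]]
[[-1.0,[0.97,0.19,0.02],[0,0,0.05]],[-1.0,[0.98,0.19,0.01],[0,0,0.04]],[-1.0,[0.98,0.18,0.01],[0,0,0.05]],[-1.0,[0.97,0.18,0.02],[0,0,0.04]],[-1.0,[0.98,0.17,0.01],[0,0,0.04]]]
[[-1.0,[0.98,0.18,0.01],[0,0,0.05]]]
```

Call:
send_rows --increments '[[-1,[0.9,0.4,0],[0,0,0]],[-1,[1,0.4,0],[0,0,0]],[-1,[1,0.4,0],[0,0,0]],[-1,[1,0.4,0],[0,0,0]],[-1,[1,0.4,0],[0,0,0]]]'

```text
clock: 29.2
tool_pos: [0.5558, -0.102, 0.1533]
orientation: [0.001, -0.702, 0.712, -0.002]
contact_force: [0.2, -0.6, -2.5]
opening: 0.631
```

Call:
send_rows --increments '[[-1,[1,0.3,0],[0,0,0.2]],[-1,[1,0.3,0],[0,0,0.2]],[-1,[1,0.3,0],[0,0,0.2]],[-1,[1,0.3,0],[0,0,0]],[-1,[1,0.2,0],[0,0,0]]]'

```text
clock: 29.7
tool_pos: [0.5153, -0.2257, 0.1533]
orientation: [0.0, -0.685, 0.729, -0.002]
contact_force: [-0.5, -0.3, -3.2]
opening: 0.634
```

Call:
send_rows --increments '[[-1,[1,0.2,0],[0,0,0]],[-1,[1,0.2,0],[0,0,0]],[-1,[1,0.2,0],[0,0,0]],[-1,[1,0,0],[0,0,0]],[-1,[1,0,0],[0,0,0]]]'

```text
clock: 30.2
tool_pos: [0.4927, -0.3497, 0.1534]
orientation: [-0.0, -0.685, 0.729, -0.002]
contact_force: [1.2, 0.0, -2.6]
opening: 0.631
```

```bash
python3 plan.py .499 -.4444 .06 -93.8 -1; python3 - <<'E'
from h import *
im=eyes.capture("top");crop(im,"t16",130,60,600,350,1.7,20)
E
```

```text
t 30.2 tcp [ 0.4927 -0.3497  0.1534] xaxis yaw -93.57 F [ 1.2  0.  -2.6] op 0.631 q [-0.81  0.33  1.61 -0.    1.2   0.82]
[[-0.062, -0.998, 0.002], [-0.998, 0.062, -0.002], [0.002, -0.002, -1.0]]
rows 5 dyaw -0.2 end [ 0.4989 -0.4443  0.0601] -93.8
[[-1.0,[0.75,-0.1,0.75],[0,0,0.01]],[-1.0,[0.76,-0.1,0.74],[0,0,0.01]],[-1.0,[0.75,-0.09,0.75],[0,0,0.01]],[-1.0,[0.75,-0.1,0.75],[0,0,0.01]],[-1.0,[0.75,-0.1,0.74],[0,0,0.01]]]
```

View pics/t16.png

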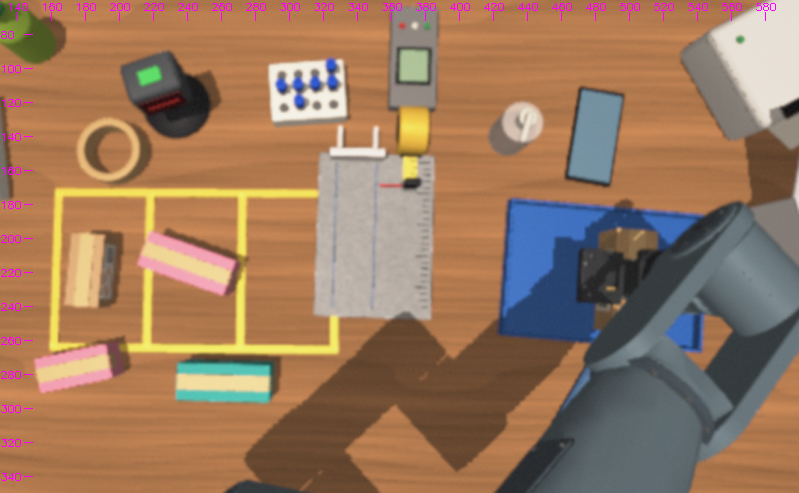

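Call:
send_rows --increments '[[-1,[0.9,-0.1,0],[0,0,0]],[-1,[0.9,-0.1,0.4],[0,0,0]],[-1,[0.9,-0.1,0.8],[0,0,0]],[-1,[0.9,-0.1,1],[0,0,0]],[-1,[0.2,-0.1,1],[0,0,0]]]'

```text
clock: 30.75
tool_pos: [0.4995, -0.4473, 0.073]
orientation: [-0.001, -0.684, 0.729, -0.003]
contact_force: [0.7, -1.9, -3.2]
opening: 0.634
```

Call:
send_rows --increments '[[-1,[0,0,0.8],[0,0,0]],[-1,[0,0,0.3],[0,0,0]],[-1,[0,0,0],[0,0,0]]]'

```text
clock: 31.05
tool_pos: [0.4988, -0.4432, 0.0436]
orientation: [0.0, -0.685, 0.729, 0.001]
contact_force: [0.2, 0.1, -3.2]
opening: 0.632
```

```bash
python3 plan.py .499 -.4444 .037 -93.8 -1
```

```text
t 31.05 tcp [ 0.4988 -0.4432  0.0436] xaxis yaw -93.56 F [ 0.2  0.1 -3.2] op 0.632 q [-0.9   0.6   1.47 -0.    1.07  0.73]
[[-0.062, -0.998, -0.001], [-0.998, 0.062, 0.001], [-0.001, 0.001, -1.0]]
rows 1 dyaw -0.2 end [ 0.499  -0.4444  0.0371] -93.79
[[-1.0,[0.05,-0.01,0.26],[0,0,0.05]]]
```

Call:
send_rows --increments '[[-1,[0,0,0.12],[0,0,0]],[-1,[0,0,0.12],[0,0,0]],[-1,[0,0,0.05],[0,0,0]],[-1,[0,0,0],[0,0,0]]]'

```text
clock: 31.45
tool_pos: [0.4996, -0.444, 0.0377]
orientation: [-0.0, -0.685, 0.729, -0.001]
contact_force: [-1.0, 0.9, 2.6]
opening: 0.633
```

Call:
send_rows --increments '[[0.35,[0,0,0],[0,0,0]],[0.6,[0,0,0],[0,0,0]],[0.6,[0,0,0],[0,0,0]]]'

```text
clock: 31.75
tool_pos: [0.4992, -0.4438, 0.0367]
orientation: [-0.0, -0.685, 0.729, -0.0]
contact_force: [-0.4, 0.3, 0.0]
opening: 0.796
```

Call:
send_rows --increments '[[0.6,[0,0,-0.6],[0,0,0]],[0.6,[0,0,-1],[0,0,0]],[0.6,[0,0,-1],[0,0,0]],[0.6,[0,0,-1],[0,0,0]],[0.6,[0,0,-1],[0,0,0]]]'

```text
clock: 32.25
tool_pos: [0.4992, -0.4438, 0.1538]
orientation: [-0.0, -0.685, 0.729, -0.001]
contact_force: [0.3, 0.8, 0.0]
opening: 0.798
```

```bash
python3 plan.py .4995 .4342 .155 -93 .8; python3 - <<'E'
from h import *
im=eyes.capture("wrist");cv2.imwrite("pics/w17.png",im)
E
```

```text
t 32.25 tcp [ 0.4992 -0.4438  0.1538] xaxis yaw -93.56 F [0.3 0.8 0. ] op 0.798 q [-0.9   0.46  1.43  0.    1.25  0.73]
[[-0.062, -0.998, 0.001], [-0.998, 0.062, -0.001], [0.001, -0.001, -1.0]]
rows 36 dyaw 0.6 end [0.4996 0.4341 0.1551] -93.01
[[0.8,[-0.97,0.06,0],[0,0,0]],[0.8,[-0.98,0.06,0],[0,0,-0.01]],[0.8,[-0.97,0.06,0],[0,0,0]],[0.8,[-0.97,0.06,-0.01],[0,0,0]],[0.8,[-0.98,0.06,0],[0,0,-0.01]]]
[[0.8,[-0.97,0.06,0],[0,0,0]],[0.8,[-0.98,0.06,0],[0,0,0]],[0.8,[-0.97,0.06,0],[0,0,-0.01]],[0.8,[-0.97,0.05,0],[0,0,0]],[0.8,[-0.98,0.06,0],[0,0,0]]]
[[0.8,[-0.97,0.06,0],[0,0,-0.01]],[0.8,[-0.98,0.06,-0.01],[0,0,0]],[0.8,[-0.97,0.05,0],[0,0,0]],[0.8,[-0.97,0.06,0],[0,0,-0.01]],[0.8,[-0.98,0.06,0],[0,0,0]]]
[[0.8,[-0.97,0.05,0],[0,0,0]],[0.8,[-0.97,0.06,0],[0,0,-0.01]],[0.8,[-0.98,0.06,0],[0,0,0]],[0.8,[-0.97,0.05,-0.01],[0,0,0]],[0.8,[-0.98,0.06,0],[0,0,-0.01]]]
[[0.8,[-0.97,0.05,0],[0,0,0]],[0.8,[-0.97,0.06,0],[0,0,-0.01]],[0.8,[-0.98,0.05,0],[0,0,0]],[0.8,[-0.97,0.05,0],[0,0,0]],[0.8,[-0.98,0.06,0],[0,0,-0.01]]]
[[0.8,[-0.97,0.05,0],[0,0,0]],[0.8,[-0.97,0.05,-0.01],[0,0,0]],[0.8,[-0.98,0.06,0],[0,0,-0.01]],[0.8,[-0.97,0.05,0],[0,0,0]],[0.8,[-0.98,0.05,0],[0,0,0]]]
[[0.8,[-0.97,0.06,0],[0,0,-0.01]],[0.8,[-0.98,0.05,0],[0,0,0]],[0.8,[-0.97,0.05,0],[0,0,0]],[0.8,[-0.97,0.05,0],[0,0,-0.01]],[0.8,[-0.98,0.05,-0.01],[0,0,0]]]
[[0.8,[-0.97,0.05,0],[0,0,0]]]
```

View pics/w17.png

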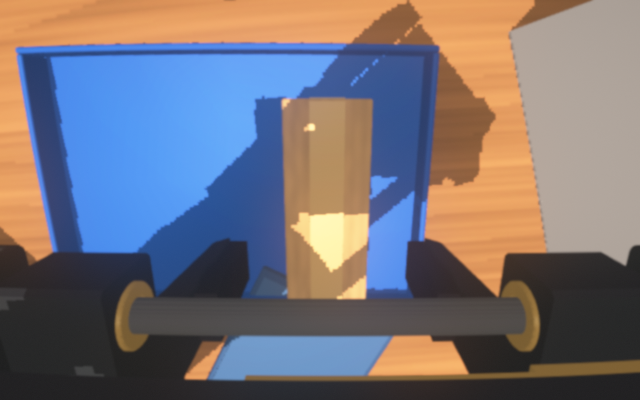

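Call:
send_rows --increments '[[0.8,[-1,0.06,0],[0,0,0]],[0.8,[-1,0.06,0],[0,0,0]],[0.8,[-1,0.06,0],[0,0,0]],[0.8,[-1,0.06,0],[0,0,0]],[0.8,[-1,0.06,0],[0,0,0]]]'

```text
clock: 32.8
tool_pos: [0.4994, -0.3176, 0.1522]
orientation: [0.0, -0.685, 0.729, -0.0]
contact_force: [0.4, 0.3, -0.5]
opening: 0.902
```

Call:
send_rows --increments '[[0.8,[-1,0.06,0],[0,0,0]],[0.8,[-1,0.06,0],[0,0,0]],[0.8,[-1,0.06,0],[0,0,0]],[0.8,[-1,0.06,0],[0,0,0]],[0.8,[-1,0.06,0],[0,0,0]]]'

```text
clock: 33.3
tool_pos: [0.4997, -0.1923, 0.1522]
orientation: [0.0, -0.685, 0.729, -0.001]
contact_force: [0.5, -0.5, -0.2]
opening: 0.9
```

Call:
send_rows --increments '[[0.8,[-1,0.06,0],[0,0,0]],[0.8,[-1,0.06,0],[0,0,0]],[0.8,[-1,0.06,0],[0,0,0]],[0.8,[-1,0.06,0],[0,0,0]],[0.8,[-1,0.06,0],[0,0,0]]]'

```text
clock: 33.8
tool_pos: [0.5, -0.0671, 0.1522]
orientation: [0.0, -0.685, 0.729, -0.001]
contact_force: [0.1, -0.0, -0.5]
opening: 0.897
```

Call:
send_rows --increments '[[0.8,[-1,0.06,0],[0,0,0]],[0.8,[-1,0.06,0],[0,0,0]],[0.8,[-1,0.06,0],[0,0,0]],[0.8,[-1,0.06,0],[0,0,0]],[0.8,[-1,0.06,0],[0,0,0]]]'

```text
clock: 34.3
tool_pos: [0.5003, 0.0583, 0.1522]
orientation: [0.0, -0.685, 0.729, -0.0]
contact_force: [0.2, 0.2, 0.6]
opening: 0.9
```

Call:
send_rows --increments '[[0.8,[-1,0.06,0],[0,0,0]],[0.8,[-1,0.06,0],[0,0,0]],[0.8,[-1,0.06,0],[0,0,0]],[0.8,[-1,0.06,0],[0,0,0]],[0.8,[-1,0.06,0],[0,0,0]]]'

```text
clock: 34.8
tool_pos: [0.5006, 0.1836, 0.1522]
orientation: [0.0, -0.685, 0.729, -0.0]
contact_force: [0.2, -0.5, -0.3]
opening: 0.902
```

Call:
send_rows --increments '[[0.8,[-1,0.06,0],[0,0,0]],[0.8,[-1,0.06,0],[0,0,0]],[0.8,[-1,0.06,0],[0,0,0]],[0.8,[0,0,0],[0,0,0]]]'

```text
clock: 35.2
tool_pos: [0.5006, 0.26, 0.1522]
orientation: [0.001, -0.686, 0.728, -0.0]
contact_force: [-0.1, -0.4, -0.2]
opening: 0.9
```

```bash
python3 - <<'E'
from h import *
st()
im=eyes.capture("wrist");cv2.imwrite("pics/w18.png",im)
im=eyes.capture("top");cv2.imwrite("pics/t18.png",im)
E
```

```text
t 35.2 tcp [0.5006 0.26   0.1522] xaxis yaw -93.41 F [-0.1 -0.4 -0.2] op 0.9 q [0.27 0.25 1.71 0.   1.18 1.9 ]
[[-0.059, -0.998, 0.001], [-0.998, 0.059, 0.001], [-0.001, -0.001, -1.0]]
```

View pics/w18.png

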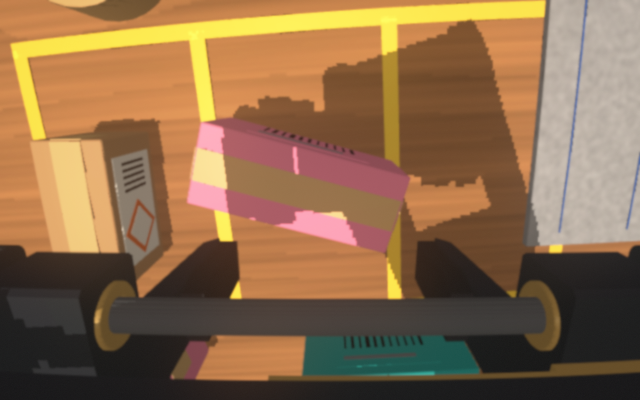

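View pics/t18.png

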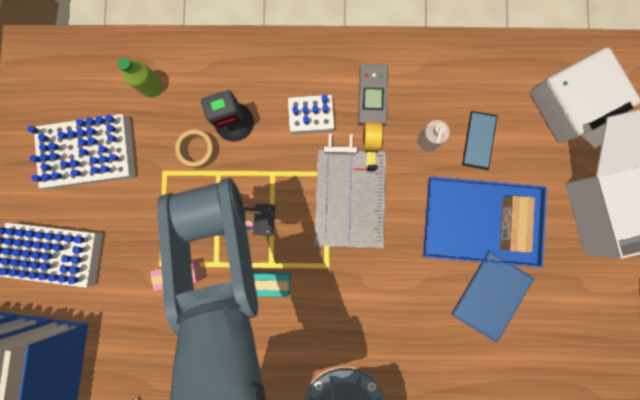

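Call:
send_rows --increments '[[0.8,[-1,0.06,0],[0,0,0]],[0.8,[-1,0.06,0],[0,0,0]],[0.8,[-1,0.06,0],[0,0,0]],[0.8,[-1,0.06,0],[0,0,0]],[0.8,[-1,0.06,0],[0,0,0]]]'

```text
clock: 35.8
tool_pos: [0.5014, 0.3824, 0.1518]
orientation: [-0.0, -0.684, 0.729, -0.0]
contact_force: [0.8, -0.1, 0.4]
opening: 0.896
```

Call:
send_rows --increments '[[0.8,[-1,0.06,0],[0,0,0]],[0.8,[-0.95,0.06,0],[0,0,0]],[0.8,[0,0,0],[0,0,0]]]'

```text
clock: 36.1
tool_pos: [0.5012, 0.4328, 0.1517]
orientation: [0.0, -0.685, 0.728, 0.0]
contact_force: [-0.6, 1.1, 1.0]
opening: 0.897
```

```bash
python3 - <<'E'
from h import *
st()
im=eyes.capture("wrist");cv2.imwrite("pics/w19.png",im)
E
python3 plan.py .4995 .4342 .028 -93.6 .8
```

```text
t 36.1 tcp [0.5012 0.4328 0.1517] xaxis yaw -93.5 F [-0.6  1.1  1. ] op 0.897 q [0.53 0.45 1.44 0.   1.25 2.17]
[[-0.061, -0.998, 0.001], [-0.998, 0.061, 0.001], [-0.001, -0.0, -1.0]]
t 36.15 tcp [0.5012 0.4314 0.1515] xaxis yaw -93.53 F [-0.3  0.3 -0.6] op 0.9 q [ 0.53  0.45  1.45 -0.    1.25  2.16]
[[-0.061, -0.998, 0.0], [-0.998, 0.061, -0.0], [0.0, -0.0, -1.0]]
rows 6 dyaw -0.1 end [0.4996 0.4343 0.028 ] -93.62
[[0.8,[-0.02,0.01,0.82],[0,0,0]],[0.8,[-0.02,0.01,0.83],[0,0,0.01]],[0.8,[-0.01,0.02,0.82],[0,0,0]],[0.8,[-0.02,0.01,0.82],[0,0,0]],[0.8,[-0.02,0.01,0.83],[0,0,0]]]
[[0.8,[-0.02,0.01,0.82],[0,0,0.01]]]
```

View pics/w19.png

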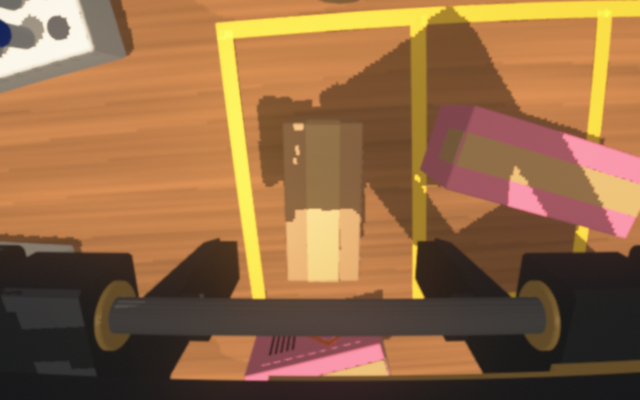

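```bash
python3 - <<'E'
from h import *
c=cam("wrist")
for z in (.066,):
    p=p2w("wrist",[(284,122),(363,122),(358,282),(287,282)],z,c); print(p[:,:2].round(4),p.mean(0).round(4))
E
```

```text
[[0.5575 0.4555]
 [0.5545 0.4053]
 [0.4421 0.4126]
 [0.4451 0.4636]] [0.4998 0.4343 0.066 ]
```

Call:
send_rows --increments '[[0.7,[0,0.02,0.9],[0,0,0]],[0.7,[-0.05,0.02,0.9],[0,0,0]],[0.7,[-0.05,0.02,0.9],[0,0,0]],[0.7,[0,0,0.9],[0,0,0]],[0.7,[0,0,0.9],[0,0,0]]]'

```text
clock: 36.65
tool_pos: [0.5002, 0.4322, 0.0383]
orientation: [-0.0, -0.684, 0.729, -0.0]
contact_force: [0.5, 0.5, -0.5]
opening: 0.849
```

Call:
send_rows --increments '[[0.7,[0,0,0.4],[0,0,0]],[-1,[0,0,0],[0,0,0]],[-1,[0,0,0],[0,0,0]],[-1,[0,0,0],[0,0,0]],[-1,[0,0,0],[0,0,0]]]' --grip_force 30

```text
clock: 37.15
tool_pos: [0.5008, 0.4348, 0.0307]
orientation: [0.001, -0.685, 0.729, -0.0]
contact_force: [1.8, 0.4, 2.7]
opening: 0.586
```

```bash
python3 -c "
from h import *
st()"
```

```text
t 37.15 tcp [0.5008 0.4348 0.0307] xaxis yaw -93.56 F [1.8 0.4 2.7] op 0.586 q [ 0.54  0.61  1.49 -0.    1.04  2.17]
[[-0.062, -0.998, 0.003], [-0.998, 0.062, 0.001], [-0.002, -0.003, -1.0]]
```

Call:
send_rows --increments '[[-1,[0,0,-0.5],[0,0,0]],[-1,[0,0,-1],[0,0,0]],[-1,[0,0,-1],[0,0,0]],[-1,[0,0,-1],[0,0,0]],[-1,[0,0,-0.9],[0,0,0]]]'

```text
clock: 37.65
tool_pos: [0.4995, 0.4344, 0.1411]
orientation: [0.0, -0.685, 0.729, -0.0]
contact_force: [-0.1, 0.7, -2.9]
opening: 0.585
```

```bash
python3 plan.py .6095 .2556 .14 -158 -1 -64.4
```

```text
t 37.65 tcp [0.4995 0.4344 0.1411] xaxis yaw -93.55 F [-0.1  0.7 -2.9] op 0.585 q [ 0.54  0.46  1.45 -0.    1.23  2.17]
[[-0.062, -0.998, 0.001], [-0.998, 0.062, 0.0], [-0.0, -0.001, -1.0]]
rows 15 dyaw -64.4 end [0.6095 0.2556 0.1399] -157.95
[[-1.0,[0.46,-0.32,0],[0,0,0.94]],[-1.0,[0.43,-0.36,0.01],[0,0,0.93]],[-1.0,[0.4,-0.38,0],[0,0,0.94]],[-1.0,[0.38,-0.42,0],[0,0,0.94]],[-1.0,[0.34,-0.44,0.01],[0,0,0.93]]]
[[-1.0,[0.31,-0.47,0],[0,0,0.94]],[-1.0,[0.27,-0.49,0],[0,0,0.94]],[-1.0,[0.24,-0.51,0],[0,0,0.93]],[-1.0,[0.19,-0.52,0.01],[0,0,0.94]],[-1.0,[0.16,-0.54,0],[0,0,0.94]]]
[[-1.0,[0.11,-0.55,0],[0,0,0.93]],[-1.0,[0.08,-0.55,0.01],[0,0,0.94]],[-1.0,[0.03,-0.56,0],[0,0,0.94]],[-1.0,[-0.01,-0.56,0],[0,0,0.93]],[-1.0,[-0.05,-0.56,0.01],[0,0,0.94]]]
```

Call:
send_rows --increments '[[-1,[0.45,-0.3,0],[0,0,0.95]],[-1,[0.45,-0.35,0],[0,0,0.95]],[-1,[0.4,-0.4,0],[0,0,0.95]],[-1,[0.4,-0.4,0],[0,0,0.95]],[-1,[0.35,-0.45,0],[0,0,0.95]]]'

```text
clock: 38.15
tool_pos: [0.5351, 0.3733, 0.1398]
orientation: [-0.0, -0.534, 0.846, -0.0]
contact_force: [0.2, 0.4, -3.0]
opening: 0.588
```

Call:
send_rows --increments '[[-1,[0.3,-0.45,0],[0,0,0.95]],[-1,[0.3,-0.5,0],[0,0,0.95]],[-1,[0.25,-0.5,0],[0,0,0.95]],[-1,[0.2,-0.5,0],[0,0,0.95]],[-1,[0.15,-0.55,0],[0,0,0.95]]]'

```text
clock: 38.65
tool_pos: [0.5703, 0.3131, 0.1397]
orientation: [-0.0, -0.364, 0.931, 0.0]
contact_force: [-0.1, -0.4, -2.3]
opening: 0.584
```

Call:
send_rows --increments '[[-1,[0.1,-0.55,0],[0,0,0.9]],[-1,[0.1,-0.55,0],[0,0,0.9]],[-1,[0.05,-0.55,0],[0,0,0.9]],[-1,[0,-0.55,0],[0,0,0.9]],[-1,[-0.05,-0.55,0],[0,0,0.9]]]'

```text
clock: 39.15
tool_pos: [0.6056, 0.2534, 0.1397]
orientation: [-0.0, -0.192, 0.981, 0.0]
contact_force: [0.8, -0.1, -1.4]
opening: 0.587
```

```bash
python3 plan.py .6095 .2556 .14 -158 -1; python3 - <<'E'
from h import *
P,Rm=st()
im=eyes.capture("scene");crop(im,"s20",280,200,460,330,4,20)
S=np.array([.736,.302])
d=S-P[:2]; print("window in tool: ",d@Rm[:2,0], d@Rm[:2,1])
E
```

```text
t 39.15 tcp [0.6056 0.2534 0.1397] xaxis yaw -157.89 F [ 0.8 -0.1 -1.4] op 0.587 q [0.22 0.45 1.47 0.   1.22 2.97]
[[-0.926, -0.376, -0.0], [-0.376, 0.926, 0.0], [0.0, 0.0, -1.0]]
rows 1 dyaw -0.1 end [0.6096 0.2555 0.14  ] -157.98
[[-1.0,[-0.18,0.02,-0.01],[0,0,0.02]]]
t 39.15 tcp [0.6056 0.2534 0.1397] xaxis yaw -157.89 F [ 0.8 -0.1 -1.4] op 0.587 q [0.22 0.45 1.47 0.   1.22 2.97]
[[-0.926, -0.376, -0.0], [-0.376, 0.926, 0.0], [0.0, 0.0, -1.0]]
window in tool:  -0.13912889552556407 -0.0040366328618446565
```

View pics/s20.png

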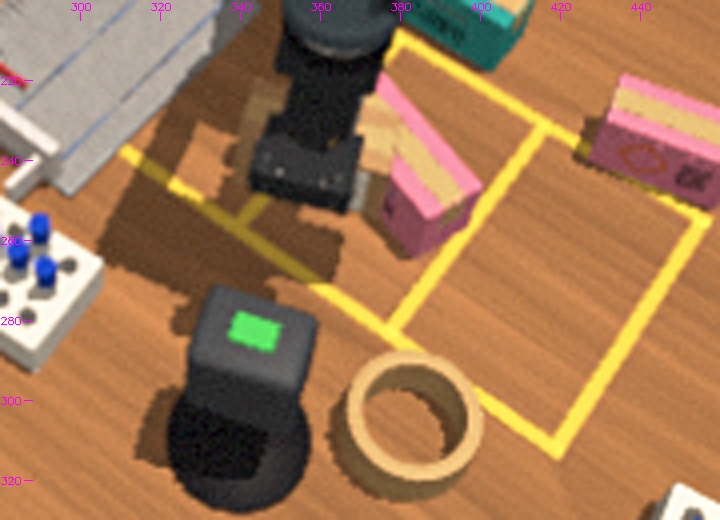

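Call:
send_rows --increments '[[-1,[-0.3,0,0],[0,0,0]],[-1,[0,0,0],[0,0,0]],[-1,[0,0,0],[0,0,0]],[-1,[0,0,0],[0,0,0]],[-1,[0,0,0],[0,0,0]]]'

```text
clock: 39.7
tool_pos: [0.6122, 0.2571, 0.1389]
orientation: [-0.0, -0.194, 0.981, 0.0]
contact_force: [-0.1, 0.1, -2.8]
opening: 0.584
```

Call:
send_rows --increments '[[-1,[0,0,0],[0,0,0]],[-1,[0,0,0],[0,0,0]],[-1,[0,0,0],[0,0,0]],[-1,[0,0,0],[0,0,0]],[-1,[0,0,0],[0,0,0]]]'

```text
clock: 40.2
tool_pos: [0.6126, 0.2566, 0.139]
orientation: [0.0, -0.193, 0.981, 0.0]
contact_force: [0.2, -1.3, -2.5]
opening: 0.587
```

Call:
send_rows --increments '[[-1,[0,0,0],[0,0,-1]],[-1,[0,0,0],[0,0,-1]],[-1,[0,0,0],[0,0,-1]],[-1,[0,0,0],[0,0,-1]],[-1,[0,0,0],[0,0,-1]]]'

```text
clock: 40.7
tool_pos: [0.6126, 0.2566, 0.139]
orientation: [-0.0, -0.386, 0.923, -0.0]
contact_force: [-0.0, -0.8, -2.8]
opening: 0.587
```

Call:
send_rows --increments '[[-1,[0,0,0],[0,0,-1]],[-1,[0,0,0],[0,0,-1]],[-1,[0,0,0],[0,0,-1]],[-1,[0,0,0],[0,0,-1]],[-1,[0,0,0],[0,0,-1]]]'

```text
clock: 41.2
tool_pos: [0.6126, 0.2566, 0.139]
orientation: [0.0, -0.561, 0.828, 0.0]
contact_force: [0.8, -0.0, -2.6]
opening: 0.587
```

Call:
send_rows --increments '[[-1,[0,0,0],[0,0,-1]],[-1,[0,0,0],[0,0,-1]],[-1,[0,0,0],[0,0,-1]],[-1,[0,0,0],[0,0,-1]],[-1,[0,0,0],[0,0,-1]]]'

```text
clock: 41.7
tool_pos: [0.6126, 0.2566, 0.139]
orientation: [0.0, 0.715, -0.7, -0.0]
contact_force: [0.3, -0.4, -2.4]
opening: 0.587
```

Call:
send_rows --increments '[[-1,[0,0,0],[0,0,-1]],[-1,[0,0,0],[0,0,-1]],[-1,[0,0,0],[0,0,-1]],[-1,[0,0,0],[0,0,-1]],[-1,[0,0,0],[0,0,-1]]]'

```text
clock: 42.2
tool_pos: [0.6126, 0.2566, 0.139]
orientation: [-0.0, 0.839, -0.544, 0.0]
contact_force: [0.7, 0.2, -1.7]
opening: 0.589
```

Call:
send_rows --increments '[[-1,[0,0,0],[0,0,-1]],[-1,[0,0,0],[0,0,-1]],[-1,[0,0,0],[0,0,-1]],[-1,[0,0,0],[0,0,-1]],[-1,[0,0,0],[0,0,-1]]]'

```text
clock: 42.7
tool_pos: [0.6126, 0.2566, 0.139]
orientation: [0.0, 0.931, -0.366, 0.0]
contact_force: [-0.5, 0.1, -1.6]
opening: 0.586
```

Call:
send_rows --increments '[[-1,[0,0,0],[0,0,-1]],[-1,[0,0,0],[0,0,-1]],[-1,[0,0,0],[0,0,-1]],[-1,[0,0,0],[0,0,-1]],[-1,[0,0,0],[0,0,-1]]]'

```text
clock: 43.2
tool_pos: [0.6126, 0.2566, 0.139]
orientation: [0.0, 0.985, -0.174, 0.0]
contact_force: [0.4, 0.2, -1.5]
opening: 0.589
```

Call:
send_rows --increments '[[-1,[0,0,0],[0,0,-1]],[-1,[0,0,0],[0,0,-1]],[-1,[0,0,0],[0,0,-1]],[-1,[0,0,0],[0,0,-1]],[-1,[0,0,0],[0,0,-1]]]'

```text
clock: 43.7
tool_pos: [0.6126, 0.2566, 0.139]
orientation: [0.0, 1.0, 0.025, 0.0]
contact_force: [0.3, 0.8, -2.2]
opening: 0.586
```

Call:
send_rows --increments '[[-1,[0,0,0],[0,0,-1]],[-1,[0,0,0],[0,0,-1]],[-1,[0,0,0],[0,0,-1]],[-1,[0,0,0],[0,0,-1]],[-1,[0,0,0],[0,0,-0.5]]]'

```text
clock: 44.2
tool_pos: [0.6126, 0.2566, 0.139]
orientation: [0.0, 0.979, 0.203, 0.0]
contact_force: [0.3, -0.0, -2.2]
opening: 0.586
```

Call:
send_rows --increments '[[-1,[0,0,0],[0,0,0]],[-1,[0,0,0],[0,0,0]],[-1,[0,0,0],[0,0,0]],[-1,[0,0,0],[0,0,0]],[-1,[0,0,0],[0,0,0]]]'

```text
clock: 44.7
tool_pos: [0.6126, 0.2566, 0.139]
orientation: [0.0, 0.979, 0.202, 0.0]
contact_force: [-0.0, 0.6, -1.3]
opening: 0.588
```

Call:
send_rows --increments '[[-1,[0,0,0],[0,0,0]],[-1,[0,0,0],[0,0,0]],[-1,[0,0,0],[0,0,0]],[-1,[0,0,0],[0,0,0]],[-1,[0,0,0],[0,0,0]]]'

```text
clock: 45.2
tool_pos: [0.6126, 0.2566, 0.139]
orientation: [-0.0, 0.979, 0.202, -0.0]
contact_force: [-0.3, -0.0, -1.8]
opening: 0.587
```

```bash
python3 plan.py .617 .0225 .14 89 -1; python3 - <<'E'
from h import *
P,Rm=st()
S=np.array([.736,.302])
d=S-P[:2]; print("window in tool: ",d@Rm[:2,0], d@Rm[:2,1])
im=eyes.capture("wrist");cv2.imwrite("pics/w21.png",im)
E
```

```text
t 45.2 tcp [0.6126 0.2566 0.139 ] xaxis yaw 23.32 F [-0.3 -0.  -1.8] op 0.587 q [ 0.22  0.47  1.45  0.    1.23 -0.19]
[[0.918, 0.396, -0.0], [0.396, -0.918, 0.0], [-0.0, -0.0, -1.0]]
rows 15 dyaw 65.7 end [0.6171 0.0224 0.14  ] 89.0
[[-1.0,[-0.24,0.58,0],[0,0,-0.96]],[-1.0,[-0.28,0.56,-0.01],[0,0,-0.95]],[-1.0,[-0.32,0.53,0],[0,0,-0.96]],[-1.0,[-0.36,0.51,0],[0,0,-0.95]],[-1.0,[-0.4,0.48,0],[0,0,-0.96]]]
[[-1.0,[-0.43,0.45,-0.01],[0,0,-0.95]],[-1.0,[-0.47,0.41,0],[0,0,-0.96]],[-1.0,[-0.5,0.38,0],[0,0,-0.95]],[-1.0,[-0.52,0.34,0],[0,0,-0.96]],[-1.0,[-0.55,0.29,-0.01],[0,0,-0.95]]]
[[-1.0,[-0.57,0.26,0],[0,0,-0.96]],[-1.0,[-0.59,0.21,0],[0,0,-0.95]],[-1.0,[-0.6,0.16,-0.01],[0,0,-0.96]],[-1.0,[-0.62,0.12,0],[0,0,-0.95]],[-1.0,[-0.62,0.07,0],[0,0,-0.96]]]
t 45.2 tcp [0.6126 0.2566 0.139 ] xaxis yaw 23.32 F [-0.3 -0.  -1.8] op 0.587 q [ 0.22  0.47  1.45  0.    1.23 -0.19]
[[0.918, 0.396, -0.0], [0.396, -0.918, 0.0], [-0.0, -0.0, -1.0]]
window in tool:  0.13129409147164794 0.0071671507675002116
```

View pics/w21.png

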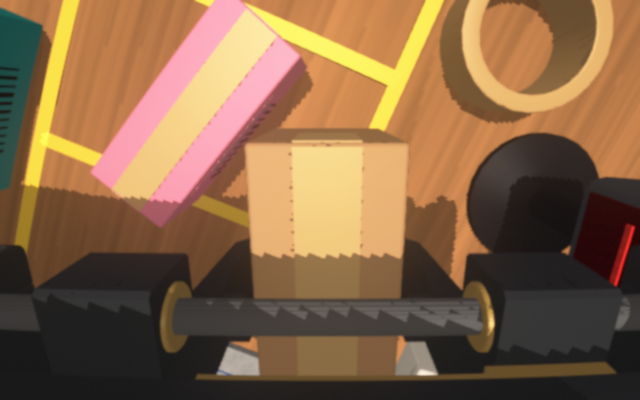

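Call:
send_rows --increments '[[-1,[-0.25,0.6,0],[0,0,-0.95]],[-1,[-0.3,0.55,0],[0,0,-0.95]],[-1,[-0.3,0.55,0],[0,0,-0.95]],[-1,[-0.35,0.5,0],[0,0,-0.95]],[-1,[-0.4,0.5,0],[0,0,-0.95]]]'

```text
clock: 45.75
tool_pos: [0.6144, 0.1773, 0.139]
orientation: [-0.0, 0.923, 0.385, 0.0]
contact_force: [-0.0, 0.2, -2.6]
opening: 0.586
```

Call:
send_rows --increments '[[-1,[-0.45,0.45,0],[0,0,-0.95]],[-1,[-0.45,0.4,0],[0,0,-0.95]],[-1,[-0.5,0.4,0],[0,0,-0.95]],[-1,[-0.5,0.35,0],[0,0,-0.95]],[-1,[-0.55,0.3,0],[0,0,-0.95]]]'

```text
clock: 46.25
tool_pos: [0.6166, 0.0993, 0.1391]
orientation: [0.0, 0.834, 0.552, 0.0]
contact_force: [-0.2, -0.4, -2.8]
opening: 0.587
```

Call:
send_rows --increments '[[-1,[-0.55,0.25,0],[0,0,-0.95]],[-1,[-0.6,0.2,0],[0,0,-0.95]],[-1,[-0.6,0.15,0],[0,0,-0.95]],[-1,[-0.6,0.1,0],[0,0,-0.95]],[-1,[-0.6,0.05,0],[0,0,-0.95]]]'

```text
clock: 46.75
tool_pos: [0.6163, 0.0227, 0.1391]
orientation: [0.0, 0.714, 0.7, 0.0]
contact_force: [0.8, 0.1, -2.9]
opening: 0.588
```

```bash
python3 plan.py .617 .0225 .045 89 -1; python3 - <<'E'
from h import *
im=eyes.capture("scene");crop(im,"s22",230,160,380,260,5,20)
E
```

```text
t 46.75 tcp [0.6163 0.0227 0.1391] xaxis yaw 88.81 F [ 0.8  0.1 -2.9] op 0.588 q [-0.16  0.37  1.58  0.    1.19 -1.71]
[[0.021, 1.0, 0.0], [1.0, -0.021, -0.0], [-0.0, 0.0, -1.0]]
rows 4 dyaw 0.2 end [0.617  0.0224 0.0451] 89.0
[[-1.0,[0,0.01,0.94],[0,0,-0.01]],[-1.0,[0,0,0.94],[0,0,-0.01]],[-1.0,[-0.01,0.01,0.94],[0,0,-0.01]],[-1.0,[0,0.01,0.94],[0,0,-0.01]]]
```

View pics/s22.png

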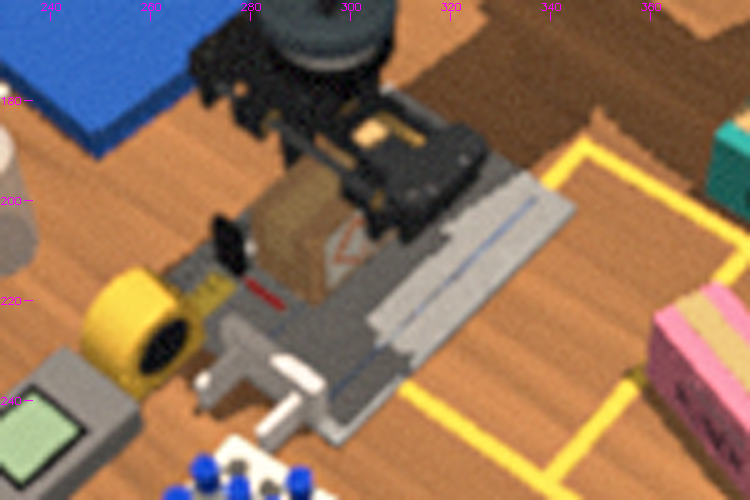

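Call:
send_rows --increments '[[-1,[0,0,0.9],[0,0,0]],[-1,[0,0,0.9],[0,0,0]],[-1,[0,0,0.9],[0,0,0]],[-1,[0,0,0.7],[0,0,0]],[-1,[0,0,0.4],[0,0,0]]]'

```text
clock: 47.3
tool_pos: [0.6153, 0.0239, 0.0423]
orientation: [-0.001, 0.716, 0.698, -0.001]
contact_force: [-0.7, -0.8, -2.4]
opening: 0.586
```

Call:
send_rows --increments '[[-1,[0,0.1,0],[0,0,0]],[-1,[0,0.1,0],[0,0,0]],[-1,[0,0,0],[0,0,0]]]'

```text
clock: 47.6
tool_pos: [0.6229, 0.0231, 0.0455]
orientation: [0.001, 0.716, 0.699, 0.001]
contact_force: [0.4, 0.3, -2.6]
opening: 0.585
```

Call:
send_rows --increments '[[-1,[0,0.1,0.12],[0,0,0]],[-1,[0,0.1,0],[0,0,0]],[-1,[0,0,0],[0,0,0]]]'

```text
clock: 47.9
tool_pos: [0.6268, 0.023, 0.0413]
orientation: [0.0, 0.716, 0.699, 0.0]
contact_force: [0.3, 0.1, -3.1]
opening: 0.592
```

Call:
send_rows --increments '[[-1,[0,0.1,0],[0,0,0]],[-1,[0,0,0],[0,0,0]]]'

```text
clock: 48.1
tool_pos: [0.6278, 0.023, 0.0408]
orientation: [-0.001, 0.715, 0.699, -0.001]
contact_force: [-6.8, -0.1, 0.8]
opening: 0.587
```

Contact with the stop at 0.628 (expected 0.6265). Lower the last 2 mm and release.

Call:
send_rows --increments '[[-1,[0,-0.05,0.08],[0,0,0]],[-1,[0,0,0],[0,0,0]],[0,[0,0,0],[0,0,0]],[0.45,[0,0,0],[0,0,0]],[0.45,[0,0,0],[0,0,0]]]'

```text
clock: 48.6
tool_pos: [0.6282, 0.023, 0.0395]
orientation: [0.001, 0.715, 0.699, 0.0]
contact_force: [0.7, 0.6, 0.1]
opening: 0.722
```

Call:
send_rows --increments '[[0.45,[0,0,-0.5],[0,0,0]],[0.4,[0,0,-1],[0,0,0]],[0.2,[0,0,-1],[0,0,0]],[0,[0,0,-1],[0,0,0]],[-0.3,[0,0,-0.6],[0,0,0]]]'

```text
clock: 49.1
tool_pos: [0.629, 0.0229, 0.145]
orientation: [0.002, 0.715, 0.699, 0.001]
contact_force: [0.5, 0.3, 0.2]
opening: 0.454
```

```bash
python3 plan.py .642 -.0645 .145 -1 -.4
```

```text
t 49.1 tcp [0.629  0.0229 0.145 ] xaxis yaw 88.64 F [0.5 0.3 0.2] op 0.454 q [-0.15  0.39  1.54  0.    1.2  -1.7 ]
[[0.024, 1.0, 0.004], [1.0, -0.024, -0.001], [-0.001, 0.004, -1.0]]
rows 20 dyaw -89.6 end [ 0.642  -0.0646  0.145 ] -1.02
[[-0.4,[-0.17,0.03,0],[0,0,0.98]],[-0.4,[-0.18,0.04,0],[0,0,0.98]],[-0.4,[-0.16,0.06,0],[0,0,0.97]],[-0.4,[-0.16,0.07,0],[0,0,0.98]],[-0.4,[-0.16,0.08,0],[0,0,0.98]]]
[[-0.4,[-0.15,0.1,0],[0,0,0.98]],[-0.4,[-0.14,0.1,0],[0,0,0.97]],[-0.4,[-0.13,0.12,0],[0,0,0.98]],[-0.4,[-0.13,0.13,0],[0,0,0.98]],[-0.4,[-0.11,0.13,0],[0,0,0.98]]]
[[-0.4,[-0.1,0.15,0],[0,0,0.98]],[-0.4,[-0.09,0.15,0],[0,0,0.97]],[-0.4,[-0.08,0.16,0],[0,0,0.98]],[-0.4,[-0.07,0.16,0],[0,0,0.98]],[-0.4,[-0.05,0.17,0],[0,0,0.98]]]
[[-0.4,[-0.04,0.17,0],[0,0,0.98]],[-0.4,[-0.03,0.18,0],[0,0,0.97]],[-0.4,[-0.01,0.17,0],[0,0,0.98]],[-0.4,[0,0.18,0],[0,0,0.98]],[-0.4,[0.02,0.18,0],[0,0,0.98]]]
```

Call:
send_rows --increments '[[-0.4,[-0.15,0.05,0],[0,0,1]],[-0.4,[-0.2,0.05,0],[0,0,1]],[-0.4,[-0.15,0.05,0],[0,0,1]],[-0.4,[-0.15,0.05,0],[0,0,1]],[-0.4,[-0.15,0.1,0],[0,0,1]]]'

```text
clock: 49.6
tool_pos: [0.6313, 0.0018, 0.1419]
orientation: [0.0, 0.841, 0.541, 0.0]
contact_force: [0.1, -0.1, 0.4]
opening: 0.301
```

Call:
send_rows --increments '[[-0.4,[-0.15,0.1,0],[0,0,1]],[-0.4,[-0.15,0.1,0],[0,0,1]],[-0.4,[-0.15,0.1,0],[0,0,1]],[-0.4,[-0.15,0.15,0],[0,0,1]],[-0.4,[-0.1,0.15,0],[0,0,1]]]'

```text
clock: 50.1
tool_pos: [0.6341, -0.0214, 0.1419]
orientation: [0.0, 0.932, 0.363, 0.0]
contact_force: [-0.0, -0.5, -0.3]
opening: 0.301
```

Call:
send_rows --increments '[[-0.4,[-0.1,0.15,0],[0,0,1]],[-0.4,[-0.1,0.15,0],[0,0,1]],[-0.4,[-0.1,0.15,0],[0,0,1]],[-0.4,[-0.05,0.15,0],[0,0,1]],[-0.4,[-0.05,0.15,0],[0,0,1]]]'

```text
clock: 50.6
tool_pos: [0.6364, -0.0426, 0.1419]
orientation: [0.0, 0.985, 0.171, 0.0]
contact_force: [-0.3, -0.6, 1.2]
opening: 0.299
```

Call:
send_rows --increments '[[-0.4,[-0.05,0.15,0],[0,0,1]],[-0.4,[0,0.2,0],[0,0,1]],[-0.4,[0,0.2,0],[0,0,1]],[-0.4,[0,0.2,0],[0,0,1]],[-0.4,[0,0.1,0],[0,0,0.5]]]'

```text
clock: 51.1
tool_pos: [0.6394, -0.064, 0.1419]
orientation: [0.0, 1.0, -0.008, 0.0]
contact_force: [-0.0, 0.0, 0.4]
opening: 0.297
```

```bash
python3 plan.py .642 -.0645 .045 -1 -.4; python3 - <<'E'
from h import *
im=eyes.capture("wrist");cv2.imwrite("pics/w23.png",im)
E
```

```text
t 51.1 tcp [ 0.6394 -0.064   0.1419] xaxis yaw -0.92 F [-0.   0.   0.4] op 0.297 q [-0.28  0.42  1.51 -0.    1.21 -0.27]
[[1.0, -0.016, 0.0], [-0.016, -1.0, -0.0], [0.0, 0.0, -1.0]]
rows 4 dyaw -0.1 end [ 0.6421 -0.0645  0.0451] -1.01
[[-0.4,[0.03,0,0.97],[0,0,0]],[-0.4,[0.02,0.01,0.97],[0,0,0.01]],[-0.4,[0.03,0,0.97],[0,0,0]],[-0.4,[0.03,0.01,0.96],[0,0,0.01]]]
```

View pics/w23.png

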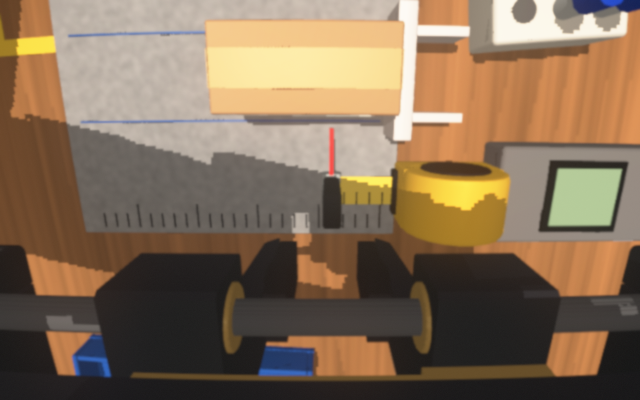

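Call:
send_rows --increments '[[-0.4,[0.05,0,0.8],[0,0,0]],[-0.4,[0.05,0,0.8],[0,0,0]],[-0.4,[0,0,0.8],[0,0,0]],[-0.4,[0,0,0.8],[0,0,0]],[-0.4,[0,0,0.6],[0,0,0]]]'

```text
clock: 51.65
tool_pos: [0.6413, -0.0633, 0.0453]
orientation: [-0.0, 1.0, -0.006, -0.001]
contact_force: [-0.4, -0.4, -1.2]
opening: 0.297
```

Call:
send_rows --increments '[[-1,[0,0,0],[0,0,0]],[-1,[0,0,0],[0,0,0]],[-1,[0,0,0],[0,0,0]],[-1,[0,0,0],[0,0,0]]]' --grip_force 25

```text
clock: 52.05
tool_pos: [0.6424, -0.0636, 0.0469]
orientation: [0.0, 1.0, -0.007, 0.001]
contact_force: [4.1, 0.1, -7.5]
opening: 0.133
```

Call:
send_rows --increments '[[-1,[-0.5,0,0],[0,0,0]],[-1,[-0.6,0,0],[0,0,0]],[-1,[-0.6,0,0],[0,0,0]],[-1,[-0.6,0,0],[0,0,0]],[-1,[-0.6,0,0],[0,0,0]]]'

```text
clock: 52.55
tool_pos: [0.5705, -0.0622, 0.0469]
orientation: [-0.0, 1.0, -0.007, 0.002]
contact_force: [9.2, 2.3, -11.7]
opening: 0.136
```

Call:
send_rows --increments '[[-1,[0,0,0],[0,0,0]],[-1,[0,0,0],[0,0,0]]]'

```text
clock: 52.75
tool_pos: [0.5698, -0.0623, 0.0469]
orientation: [-0.0, 1.0, -0.007, 0.001]
contact_force: [5.7, 2.6, -7.9]
opening: 0.133
```

```bash
python3 - <<'E'
from h import *
st()
im=eyes.capture("wrist");crop(im,"w24c",240,60,400,240,4.5,20)
E
```

```text
t 52.75 tcp [ 0.5698 -0.0623  0.0469] xaxis yaw -0.77 F [ 5.7  2.6 -7.9] op 0.133 q [-0.32  0.42  1.74  0.    0.99 -0.3 ]
[[1.0, -0.013, 0.001], [-0.013, -1.0, 0.001], [0.001, -0.001, -1.0]]
```

View pics/w24c.png

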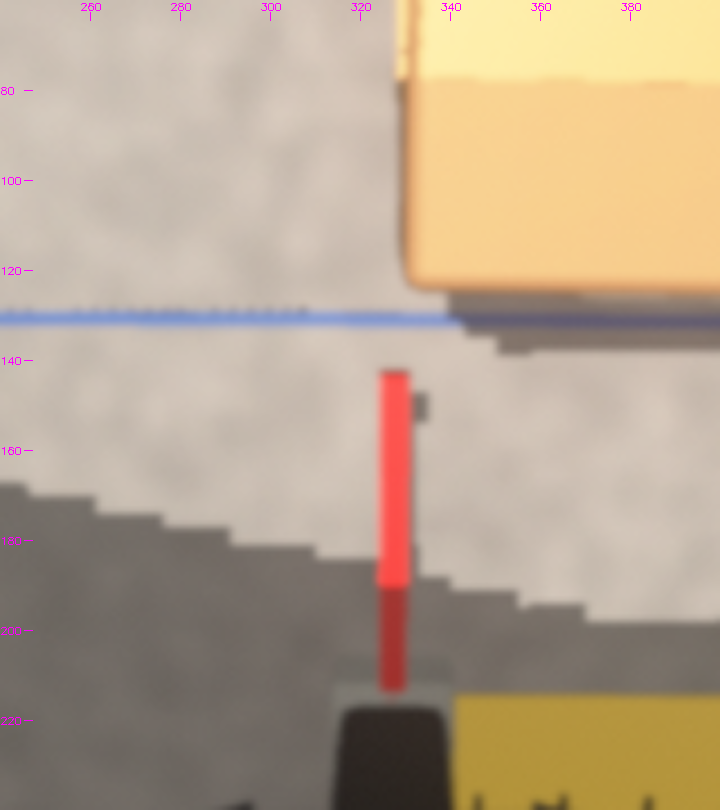

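Call:
send_rows --increments '[[-1,[0.03,0,0],[0,0,0]],[-1,[0,0,0],[0,0,0]],[-1,[0,0,0],[0,0,0]],[-1,[0,0,0],[0,0,0]],[-1,[0,0,0],[0,0,0]]]'

```text
clock: 53.3
tool_pos: [0.5712, -0.0623, 0.0469]
orientation: [-0.0, 1.0, -0.007, 0.001]
contact_force: [5.3, 2.6, -8.2]
opening: 0.133
```

Call:
send_rows --increments '[[-1,[0,0,0],[0,0,0]],[-1,[0,0,0],[0,0,0]],[-1,[0,0,0],[0,0,0]],[-1,[0,0,0],[0,0,0]],[-1,[0,0,0],[0,0,0]]]'

```text
clock: 53.8
tool_pos: [0.5712, -0.0623, 0.0469]
orientation: [-0.0, 1.0, -0.007, 0.001]
contact_force: [4.5, 3.0, -8.2]
opening: 0.138
```

Call:
send_rows --increments '[[-1,[0,0,0],[0,0,0]],[-1,[0,0,0],[0,0,0]],[-1,[0,0,0],[0,0,0]],[-1,[0,0,0],[0,0,0]],[-1,[0,0,0],[0,0,0]]]'

```text
clock: 54.3
tool_pos: [0.5712, -0.0623, 0.0469]
orientation: [-0.0, 1.0, -0.007, 0.001]
contact_force: [4.9, 2.2, -7.4]
opening: 0.136
```

Call:
send_rows --increments '[[-1,[0.6,0,0],[0,0,0]],[-1,[0.6,0,0],[0,0,0]],[-1,[0.6,0,0],[0,0,0]],[-1,[0.6,0,0],[0,0,0]],[-1,[0.48,0,0],[0,0,0]]]'

```text
clock: 54.8
tool_pos: [0.6428, -0.0636, 0.0469]
orientation: [0.0, 1.0, -0.006, -0.0]
contact_force: [-11.6, -2.4, 0.6]
opening: 0.129
```

Call:
send_rows --increments '[[-1,[0,0,0],[0,0,0]],[-1,[0,0,0],[0,0,0]],[-0.6,[0,0,0],[0,0,0]],[-0.3,[0,0,0],[0,0,0]],[-0.3,[0,0,0],[0,0,0]]]'

```text
clock: 55.3
tool_pos: [0.6423, -0.0638, 0.0471]
orientation: [0.0, 1.0, -0.007, 0.0]
contact_force: [-0.3, 0.5, 0.9]
opening: 0.346
```

Call:
send_rows --increments '[[-0.3,[0,0,-0.2],[0,0,0]],[-0.3,[0,0,-1],[0,0,0]],[-0.3,[0,0,-1],[0,0,0]],[-0.3,[0,0,-1],[0,0,0]],[0,[0,0,-0.8],[0,0,0]]]'

```text
clock: 55.8
tool_pos: [0.6426, -0.0638, 0.1488]
orientation: [0.0, 1.0, -0.006, 0.001]
contact_force: [0.8, -0.2, -0.6]
opening: 0.416
```

```bash
python3 plan.py .6275 .0217 .143 -91.2 .5; python3 - <<'E'
from h import *
c=cam("wrist")
im=eyes.capture("wrist");cv2.imwrite("pics/w25.png",im)
E
```

```text
t 55.8 tcp [ 0.6426 -0.0638  0.1488] xaxis yaw -0.74 F [ 0.8 -0.2 -0.6] op 0.416 q [-0.28  0.42  1.49 -0.    1.23 -0.27]
[[1.0, -0.013, 0.002], [-0.013, -1.0, -0.001], [0.002, 0.001, -1.0]]
rows 20 dyaw -90.5 end [0.6275 0.0218 0.143 ] -91.18
[[0.5,[-0.03,-0.17,0.01],[0,0,0.99]],[0.5,[-0.05,-0.17,0.01],[0,0,0.98]],[0.5,[-0.06,-0.16,0.01],[0,0,0.99]],[0.5,[-0.07,-0.16,0.02],[0,0,0.99]],[0.5,[-0.08,-0.15,0.01],[0,0,0.98]]]
[[0.5,[-0.1,-0.15,0.01],[0,0,0.99]],[0.5,[-0.1,-0.13,0.01],[0,0,0.99]],[0.5,[-0.12,-0.13,0.01],[0,0,0.98]],[0.5,[-0.13,-0.12,0.01],[0,0,0.99]],[0.5,[-0.13,-0.11,0.02],[0,0,0.99]]]
[[0.5,[-0.15,-0.1,0.01],[0,0,0.98]],[0.5,[-0.15,-0.08,0.01],[0,0,0.99]],[0.5,[-0.16,-0.08,0.01],[0,0,0.99]],[0.5,[-0.16,-0.06,0.01],[0,0,0.98]],[0.5,[-0.16,-0.04,0.01],[0,0,0.99]]]
[[0.5,[-0.18,-0.04,0.01],[0,0,0.99]],[0.5,[-0.17,-0.02,0.02],[0,0,0.98]],[0.5,[-0.17,-0.01,0.01],[0,0,0.99]],[0.5,[-0.17,0.01,0.01],[0,0,0.99]],[0.5,[-0.18,0.02,0.01],[0,0,0.98]]]
```

View pics/w25.png

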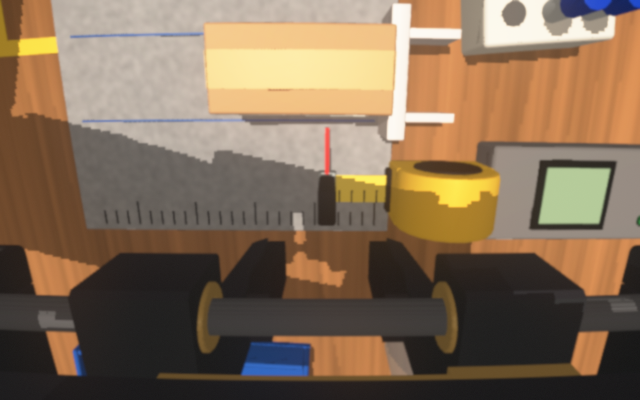

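Call:
send_rows --increments '[[0.6,[-0.05,-0.15,0],[0,0,1]],[0.6,[-0.05,-0.15,0],[0,0,1]],[0.6,[-0.05,-0.15,0],[0,0,1]],[0.6,[-0.05,-0.15,0],[0,0,1]],[0.6,[-0.1,-0.15,0],[0,0,1]]]'

```text
clock: 56.35
tool_pos: [0.6378, -0.0437, 0.1461]
orientation: [0.0, 0.978, -0.207, -0.0]
contact_force: [0.6, -0.2, -0.3]
opening: 0.8
```

Call:
send_rows --increments '[[0.6,[-0.1,-0.15,0],[0,0,1]],[0.6,[-0.1,-0.15,0],[0,0,1]],[0.6,[-0.1,-0.15,0],[0,0,1]],[0.6,[-0.15,-0.1,0],[0,0,1]],[0.6,[-0.15,-0.1,0],[0,0,1]]]'

```text
clock: 56.85
tool_pos: [0.6339, -0.0215, 0.1461]
orientation: [0.0, 0.918, -0.397, -0.0]
contact_force: [-0.4, -0.5, -0.2]
opening: 0.804
```

Call:
send_rows --increments '[[0.6,[-0.15,-0.1,0],[0,0,1]],[0.6,[-0.15,-0.1,0],[0,0,1]],[0.6,[-0.15,-0.1,0],[0,0,1]],[0.6,[-0.15,-0.05,0],[0,0,1]],[0.6,[-0.2,-0.05,0],[0,0,1]]]'

```text
clock: 57.35
tool_pos: [0.6309, 0.0007, 0.1461]
orientation: [0.0, 0.821, -0.571, -0.0]
contact_force: [-0.7, -0.0, 0.1]
opening: 0.798
```

Call:
send_rows --increments '[[0.6,[-0.2,-0.05,0],[0,0,1]],[0.6,[-0.2,0,0],[0,0,1]],[0.6,[-0.2,0,0],[0,0,1]],[0.6,[-0.15,0,0],[0,0,1]],[0.6,[-0.15,0,0],[0,0,0.7]]]'

```text
clock: 57.85
tool_pos: [0.6274, 0.0232, 0.1462]
orientation: [-0.0, -0.7, 0.715, 0.0]
contact_force: [0.8, 0.2, 0.8]
opening: 0.801
```

```bash
python3 plan.py .6275 .023 .038 -91.2 .6; python3 - <<'E'
from h import *
c=cam("wrist")
im=eyes.capture("wrist");cv2.imwrite("pics/w26.png",im)
E
```

```text
t 57.85 tcp [0.6274 0.0232 0.1462] xaxis yaw -91.21 F [0.8 0.2 0.8] op 0.801 q [-0.15  0.39  1.54 -0.    1.21  1.44]
[[-0.021, -1.0, -0.0], [-1.0, 0.021, 0.0], [-0.0, 0.0, -1.0]]
rows 5 dyaw 0.0 end [0.6276 0.0229 0.0379] -91.21
[[0.6,[0,0,0.87],[0,0,0]],[0.6,[0,0,0.86],[0,0,0]],[0.6,[0,0,0.87],[0,0,0]],[0.6,[0.01,0,0.86],[0,0,0]],[0.6,[0,-0.01,0.87],[0,0,0]]]
```

View pics/w26.png

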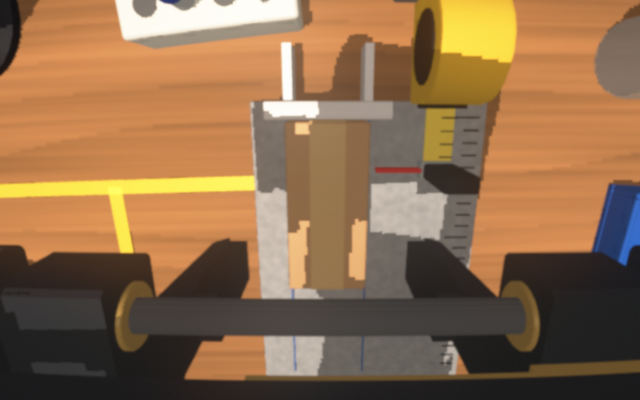

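Centred. Descend, grip, lift, and carry to the tray.

Call:
send_rows --increments '[[0.6,[0,0,0.85],[0,0,0]],[0.6,[0,0,0.85],[0,0,0]],[0.6,[0,0,0.85],[0,0,0]],[0.6,[0,0,0.85],[0,0,0]],[0.6,[0,0,0.85],[0,0,0]]]'

```text
clock: 58.4
tool_pos: [0.6275, 0.0229, 0.0392]
orientation: [0.0, -0.701, 0.713, -0.0]
contact_force: [-0.3, 0.7, -0.1]
opening: 0.801
```

Call:
send_rows --increments '[[-1,[0,0,0],[0,0,0]],[-1,[0,0,0],[0,0,0]],[-1,[0,0,0],[0,0,0]],[-1,[0,0,0],[0,0,0]],[-1,[0,0,0],[0,0,0]]]' --grip_force 30

```text
clock: 58.9
tool_pos: [0.6281, 0.0229, 0.0412]
orientation: [0.0, -0.701, 0.713, -0.001]
contact_force: [-0.2, -0.1, -0.6]
opening: 0.584
```

```bash
python3 -c "
from h import *
st()"
```

```text
t 58.9 tcp [0.6281 0.0229 0.0412] xaxis yaw -91.03 F [-0.2 -0.1 -0.6] op 0.584 q [-0.15  0.53  1.59  0.    1.03  1.44]
[[-0.018, -1.0, 0.001], [-1.0, 0.018, -0.0], [0.0, -0.001, -1.0]]
```

Call:
send_rows --increments '[[-1,[0,0,-0.5],[0,0,0]],[-1,[0,0.1,-1],[0,0,0]],[-1,[0,0.1,-1],[0,0,0]],[-1,[0,0.1,-1],[0,0,0]],[-1,[0,0.1,-0.8],[0,0,0]]]'

```text
clock: 59.4
tool_pos: [0.6181, 0.0231, 0.1505]
orientation: [0.001, -0.701, 0.713, -0.001]
contact_force: [0.3, -0.3, -2.3]
opening: 0.587
```

```bash
python3 plan.py .507 -.305 .145 -93.8 -1
```

```text
t 59.4 tcp [0.6181 0.0231 0.1505] xaxis yaw -91.04 F [ 0.3 -0.3 -2.3] op 0.587 q [-0.15  0.36  1.57  0.    1.21  1.43]
[[-0.018, -1.0, 0.002], [-1.0, 0.018, -0.0], [0.0, -0.002, -1.0]]
rows 14 dyaw -2.8 end [ 0.507  -0.3049  0.145 ] -93.79
[[-1.0,[0.94,0.3,0.02],[0,0,0.04]],[-1.0,[0.95,0.3,0.01],[0,0,0.05]],[-1.0,[0.94,0.29,0.02],[0,0,0.04]],[-1.0,[0.95,0.29,0.01],[0,0,0.04]],[-1.0,[0.95,0.29,0.02],[0,0,0.05]]]
[[-1.0,[0.94,0.28,0.02],[0,0,0.04]],[-1.0,[0.95,0.28,0.01],[0,0,0.04]],[-1.0,[0.95,0.28,0.02],[0,0,0.04]],[-1.0,[0.95,0.28,0.01],[0,0,0.05]],[-1.0,[0.96,0.27,0.02],[0,0,0.04]]]
[[-1.0,[0.95,0.27,0.01],[0,0,0.04]],[-1.0,[0.95,0.26,0.02],[0,0,0.05]],[-1.0,[0.96,0.26,0.02],[0,0,0.04]],[-1.0,[0.95,0.26,0.01],[0,0,0.04]]]
```

Call:
send_rows --increments '[[-1,[0.9,0.4,0],[0,0,0]],[-1,[1,0.4,0],[0,0,0]],[-1,[1,0.4,0],[0,0,0]],[-1,[1,0.4,0],[0,0,0]],[-1,[1,0.3,0],[0,0,0.2]]]'

```text
clock: 59.9
tool_pos: [0.5674, -0.0993, 0.1489]
orientation: [0.0, -0.695, 0.719, -0.0]
contact_force: [0.1, 0.2, -2.8]
opening: 0.588
```

Call:
send_rows --increments '[[-1,[1,0.3,0],[0,0,0.2]],[-1,[1,0.3,0],[0,0,0.2]],[-1,[1,0.2,0],[0,0,0]],[-1,[1,0.2,0],[0,0,0]],[-1,[1,0.2,0],[0,0,0]]]'

```text
clock: 60.4
tool_pos: [0.5307, -0.2227, 0.1489]
orientation: [0.0, -0.683, 0.73, -0.001]
contact_force: [1.2, -0.1, -1.5]
opening: 0.585
```

```bash
python3 plan.py .507 -.305 .145 -93.8 -1; python3 plan.py .507 -.305 .048 -93.8 -1
```

```text
t 60.4 tcp [ 0.5307 -0.2227  0.1489] xaxis yaw -93.79 F [ 1.2 -0.1 -1.5] op 0.585 q [-0.6   0.28  1.68  0.    1.18  1.03]
[[-0.066, -0.998, 0.001], [-0.998, 0.066, -0.001], [0.001, -0.001, -1.0]]
rows 4 dyaw -0.0 end [ 0.5069 -0.305   0.1449] -93.79
[[-1.0,[0.84,0.18,0.04],[0,0,0]],[-1.0,[0.83,0.18,0.04],[0,0,0]],[-1.0,[0.84,0.19,0.04],[0,0,0]],[-1.0,[0.84,0.18,0.04],[0,0,0]]]
t 60.4 tcp [ 0.5307 -0.2227  0.1489] xaxis yaw -93.79 F [ 1.2 -0.1 -1.5] op 0.585 q [-0.6   0.28  1.68  0.    1.18  1.03]
[[-0.066, -0.998, 0.001], [-0.998, 0.066, -0.001], [0.001, -0.001, -1.0]]
rows 5 dyaw -0.0 end [ 0.5069 -0.305   0.0479] -93.79
[[-1.0,[0.67,0.15,0.81],[0,0,0]],[-1.0,[0.67,0.14,0.81],[0,0,0]],[-1.0,[0.67,0.15,0.8],[0,0,0]],[-1.0,[0.67,0.14,0.81],[0,0,0]],[-1.0,[0.67,0.15,0.81],[0,0,0]]]
```

Call:
send_rows --increments '[[-1,[0.85,0.2,0],[0,0,0]],[-1,[0.85,0.2,0],[0,0,0]],[-1,[0.8,0.2,0.5],[0,0,0]],[-1,[0.8,0.2,0.8],[0,0,0]],[-1,[0,0,1],[0,0,0]]]'

```text
clock: 60.9
tool_pos: [0.5058, -0.3061, 0.0921]
orientation: [-0.0, -0.682, 0.731, -0.003]
contact_force: [0.3, -0.6, -2.5]
opening: 0.586
```

Call:
send_rows --increments '[[-1,[0,0,1],[0,0,0]],[-1,[0,0,0.7],[0,0,0]],[-1,[0,0,0.2],[0,0,0]],[-1,[0,0,0],[0,0,0]]]'

```text
clock: 61.3
tool_pos: [0.5053, -0.3025, 0.0428]
orientation: [-0.0, -0.683, 0.73, 0.0]
contact_force: [-0.2, 0.8, -1.9]
opening: 0.586
```

```bash
python3 plan.py .507 -.305 .038 -93.8 -1
```

```text
t 61.3 tcp [ 0.5053 -0.3025  0.0428] xaxis yaw -93.79 F [-0.2  0.8 -1.9] op 0.586 q [-0.74  0.46  1.69  0.    0.99  0.9 ]
[[-0.066, -0.998, -0.001], [-0.998, 0.066, 0.0], [-0.0, 0.001, -1.0]]
rows 1 dyaw -0.0 end [ 0.5069 -0.3051  0.0381] -93.79
[[-1.0,[0.1,-0.07,0.19],[0,0,0]]]
```

Call:
send_rows --increments '[[-1,[0,0,0.08],[0,0,0]],[-1,[0,0,0.08],[0,0,0]],[-1,[0,0,0.05],[0,0,0]],[-1,[0,0,0],[0,0,0]]]'

```text
clock: 61.7
tool_pos: [0.5059, -0.3029, 0.0381]
orientation: [0.0, -0.683, 0.73, -0.001]
contact_force: [0.3, 0.5, -0.8]
opening: 0.587
```

Call:
send_rows --increments '[[0.25,[0,0,0],[0,0,0]],[0.5,[0,0,0],[0,0,0]],[0.5,[0,0,0],[0,0,0]]]'

```text
clock: 62.0
tool_pos: [0.5056, -0.3028, 0.0377]
orientation: [0.0, -0.683, 0.73, -0.0]
contact_force: [-0.3, 0.1, 0.5]
opening: 0.751
```

Call:
send_rows --increments '[[0.5,[0,0,-0.6],[0,0,0]],[0.5,[0,0,-1],[0,0,0]],[0.5,[0,0,-1],[0,0,0]],[0.5,[0,0,-1],[0,0,0]],[0.5,[0,0,-1],[0,0,0]]]'

```text
clock: 62.5
tool_pos: [0.5056, -0.3027, 0.1548]
orientation: [0.0, -0.683, 0.73, -0.001]
contact_force: [0.7, 0.0, 0.2]
opening: 0.749
```

Call:
send_rows --increments '[[0.5,[-1,0.8,-0.5],[0,0,0]],[0.5,[-1,0.8,-0.5],[0,0,0]],[0.5,[-1,0.8,-0.5],[0,0,0]],[0.5,[-1,0.8,0],[0,0,0]],[0.5,[-1,0,0],[0,0,0]]]'

```text
clock: 63.0
tool_pos: [0.4325, -0.1716, 0.1914]
orientation: [-0.0, -0.683, 0.73, -0.001]
contact_force: [0.6, -0.0, 0.5]
opening: 0.752
```

Call:
send_rows --increments '[[0.5,[-1,0,0],[0,0,0]],[0.5,[-1,0,0],[0,0,0]],[0.5,[-1,0,0],[0,0,0]],[0.5,[-1,0,0],[0,0,0]],[0.5,[0,0,0],[0,0,0]]]'

```text
clock: 63.5
tool_pos: [0.4405, -0.0707, 0.191]
orientation: [0.0, -0.684, 0.729, -0.0]
contact_force: [0.1, -0.3, -0.1]
opening: 0.749
```

```bash
python3 - <<'E'
from h import *
st()
im=eyes.capture("top");cv2.imwrite("pics/t30.png",im)
im=eyes.capture("scene");crop(im,"s30",100,80,480,340,2,20)
E
```

```text
t 63.5 tcp [ 0.4405 -0.0707  0.191 ] xaxis yaw -93.62 F [ 0.1 -0.3 -0.1] op 0.749 q [-0.43 -0.07  1.97  0.    1.24  1.21]
[[-0.063, -0.998, 0.001], [-0.998, 0.063, 0.0], [-0.0, -0.001, -1.0]]
```

View pics/t30.png

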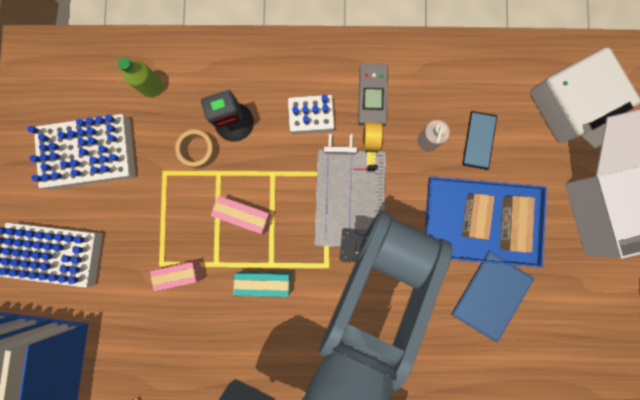

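View pics/s30.png

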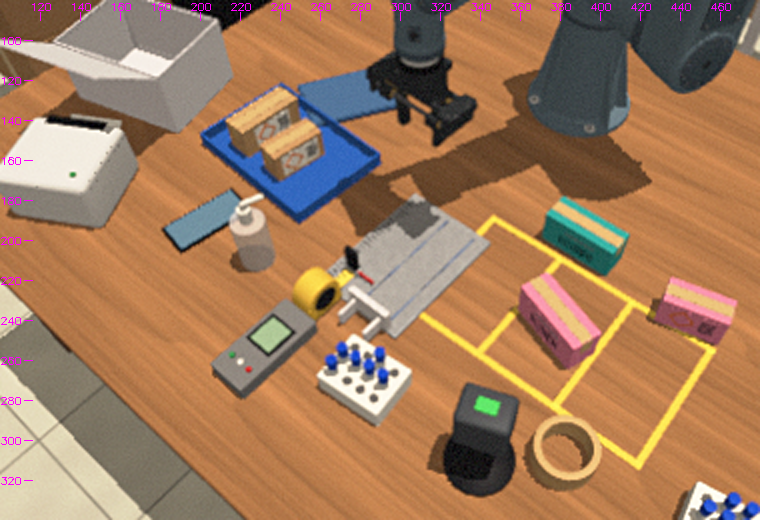

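```bash
python3 -c "
from bench import robot
print(robot.job_done())"
```

```text
the job is handed in; nothing more can be done
None
```

Both waiting cartons, A and C, are booked in and standing in the blue tray, and the job is handed in at about 64 s. The hand-in gave no verdict, so the results below are from my own checks. Carton B was absent: the middle bay held only a pink look-alike, and I found no white carton anywhere.

- **Labels:** For each carton I showed the white side first, then the orange-diamond side, for about 1 s each. The window measured about 131–135 mm from the carton's centre, within 7 mm sideways and about 5° off square. I inferred the white side: I only saw the orange diamond on the opposite side.
- **Measuring:** Both cartons were pushed against the stop until contact was felt. The wrist camera put the red pointer within about 1–1.5 mm of the near end. I held it there for about 1.5 s or more, then led the tape home in the gripper.
- **Last pictures:** Both cartons stand upright and released in the tray, the tape is home and the arm is clear. The look-alikes and the other items look where they were at the start.

One slip: on A's turn I stopped about 25° short for half a second, noticed, finished the turn, and then held the full second. I found no other failed or conflicting checks.

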